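# Dock the water tank on the glass grinder's pegs and latch it

## Robot

A 6-joint arm with a two-finger parallel gripper is mounted at the origin on the work surface. World frame = base frame: x ahead of the robot, y to its left, z up, the work surface at z = 0. Lengths are in m, angles in rad, forces in N, time in s.
With the tool pointing down it reaches from about 0.375 to 0.975 m from the base axis. Payload 3.8 kg.
Tool frame: the origin (TCP) lies midway between the tips of the shut fingers; the grasp point (between the pads) lies 19 mm behind it; z points along the fingers, y is the direction in which the jaws open and shut (so a half turn about z gives the same grasp; the last joint's range is limited). The gripper opens to 85 mm and grips with 20 to 120 N. Pads are 22 mm wide; open, the fingers measure 114 mm over their backs; the gripper's body (76 mm by 85 mm) begins 54 mm behind the grasp point. The pads swing forward as they close: fully open they stand 13 mm farther back than shut.
Start: joints at [-1.383, 0.264, 1.604, -0, 1.274, -0.037], TCP at [0.15, -0.658, 0.205] pointing down, gripper open.
Joint ranges: [-2.63, 2.63], [-0.94, 2.18], [0.31, 2.57], [-1.31, 4.45], [0, 2.66], [-2.55, 2.55]. Speed limits (rad/s): [2.57, 2.57, 3.14, 3.14, 3.14, 3.14].

## Interface

Orientations are given as a rotation vector (axis times angle).
In Python, from workcell import bot gives the robot as it stands. The module is installed in compiled form; this text tells all that it offers.
- The arm moves only by the tool move_arm, never from a script. Its argument "steps" is a list of rows, each a list of 5 numbers: the shift along the tool's x, y, z in mm, then the turn about the tool's z in degrees, then the opening in per cent of the stroke, from 0 (shut) to 100 (fully open). In form: [[tx, ty, tz, turn, claw], ...]. A call has 1 to 20 rows; each row is the pose to reach, as a shift and turn from the pose commanded when the call began, along the tool's axes at that moment; what a row does not reach only later rows make up. A row lasts 1/10 s, in which the tool goes at most 50 mm and 8.59 degrees, less where a joint would pass 70% of its speed; a pose out of reach is approached as far as the arm can. A call with a gripper value outside its range is refused whole. The fingers move at their own pace and stop on an object; "newtons" is the grip in N (left out, the last holds). Time passes only in rows, so rows that repeat a pose let the fingers close. It gives the time, the measured TCP pose, the force and the opening at its end, in the units of the state.
- bot.read_state(): the state, without advancing time (a new reading comes with each control period).
- bot.read_camera(name): name is "scene" or "top"; returns a dict with "pixels" (400x640x3 uint8, red, green, blue), "depth" (400x640 float32, m along the optical axis (not along the pixel's ray), 0 where there is no reading), "fovy" (degrees; the focal length in pixels is half the picture's height over the tangent of half this angle, whatever the lens; pixels are square), "cx", "cy" (the principal point, pixels), "xyz" and "attitude" of the camera in the world. Camera axes: x right, y up, looking along -z (the intrinsics and any distortion apply to the point x, -y, -z); pixel columns grow to the right and rows downward; lengths in m; the calibration is good to about 2 mm. A picture is of the moment at which its call begins.
- bot.finish_job(): hands the job in, once; it reports no verdict.
The state is a dict: "time": time; "q": joint angles; "joint_vel": joint speeds; "joint_torque": joint torques, N m; "tool_pos": TCP position; "tcp_rot": TCP orientation; "wrist_force": force on the tool from outside, world axes, zero at the start; "torque": the same for the moment, N m; "width": opening from 0.0 (shut) to 1.0 (fully open).
Only numpy, scipy, OpenCV 4.12 (cv2) and the standard library are available. Lean on these libraries where they do the work, as an engineer would, in place of code of your own. Each camera call takes 0.05 s, during which the arm holds its last target.

## Task

Push the blue water tank across the bench onto the two brass alignment pegs of the grey glass grinder until it is fully home against the machine, then fold the red latch all the way down so that its tooth locks into the groove on the tank. Keep the tank flat on the bench, and leave the other things on the bench where they are.

Things in the scene. Friction and masses are not known exactly. Their poses are not given: they have to be found in the camera images.
- tank: Blue closed water tank, a loose block 110 mm long (its x), 130 mm wide (its y), 60 mm high, 0.5 to 0.8 kg, too wide to grasp: push it along the bench. Origin at the centre of its underside; x points to the face with two square sockets, which goes onto the pegs; z up. A flat white filler cap (34 mm across, 3 mm high) is on its top, 25 mm from the socketless end.
- sockets (a point): Middle of the tank's socket face, 55 mm from the tank's origin along its x and 30 mm above its underside. The two sockets lie at 40 mm to either side, 17 x 17 mm wide and 34 mm deep. Axes as the tank's.
- groove (a point): Middle of the floor of the dark groove that runs across the tank's top along its y: 24 mm wide (tank x = -3 to +21 mm) and 10 mm deep. Axes as the tank's.
- grinder: Grey glass grinder fixed on the bench. Origin on the bench under the middle of its docking face; x points level into the machine, the way the tank is pushed home; z up. The housing reaches from x = 0 to 170 mm, 95 mm to either side, 77 mm high at most; a brass grinding bit at x = 125 mm reaches 106 mm high.
- pegs (a point): Midway between the roots of the two brass pegs, on the docking face 30 mm above the bench. The pegs are 40 mm to either side (grinder y) and stick out 26 mm towards the grinder's -x: 13 mm thick, the last 12 mm tapering to 4 mm. Axes as the grinder's.
- home (a point): Where the tank's origin must come to be: on the bench, 55 mm in front of the docking face (grinder x = -55 mm, y = 0). Axes as the grinder's. Then the socket face touches the docking face.
- latch_hinge (a point): Centre of the latch's hinge axis, which runs along the grinder's y: grinder x = 12 mm, y = 0, 82 mm above the bench. Two hinge lugs stand beside the latch, within 19 mm of its middle, to 92 mm high.
- latch_tip (a point): Middle of the free end of the red latch, 95 mm from the hinge axis. The latch is a bar 20 mm wide and 8 mm thick with a 44 mm wide, 30 mm long paddle at its free end. A tooth sticks out 30 mm from the middle of the bar, on the side towards the tank, 57 mm from the hinge.
- latch (a joint): Angle of the latch in rad: 0 standing straight up, growing as its free end folds to the grinder's -x, over the tank; 1.57 fully down, level, its bar 18 mm above the tank's top, the tooth in the groove. It stays where it is left (friction 0.12 N m, about 2 N at the paddle). If the tank is about 8 mm or more short of home, the tooth lands on it and the latch stays up.
- rod_jar: Bystander, leave alone: grey open jar with coloured glass rods, 72 mm across, rods up to 200 mm high. Origin at its underside.
- bead_bowl: Bystander, leave alone: green glass bowl of beads, 100 mm across, 40 mm high. Origin at its underside.
- grit_jar: Bystander, leave alone: amber jar with dark cap, 60 mm across, 85 mm high. Origin at its underside.
- insulation_block: Bystander, leave alone: light blue insulation block, 140 x 180 x 45 mm. Origin at its underside.
- marver: Bystander, leave alone: dark steel slab, 90 x 120 x 14 mm. Origin at its underside.
- screwdriver: Bystander, leave alone: screwdriver with yellow handle lying on the bench. Origin at bench level within it.
- paddle: Bystander, leave alone: flat spatula-like shaping paddle lying on the bench beyond the tank. Origin at bench level within it.
There are look-alikes about, which are no part of the job. Of the things shaped like the tank, the blue one is meant.

How it is judged:
On the way, in this order (a step that is already met when the one before it is completed fails the run):
1. the tank is home on the pegs while the latch is still up (distance between tank and home below 0.005 m and angle between the x axis of tank and the x axis of grinder, either way round below 0.05 rad and angle between tank's own z axis and vertical below 0.05 rad and value of joint latch below 0.8 rad), for 0.2 s.
2. the latch is folded fully down (distance between tank and home below 0.005 m and angle between the x axis of tank and the x axis of grinder, either way round below 0.05 rad and angle between tank's own z axis and vertical below 0.05 rad and value of joint latch above 1.48 rad), for 0.2 s.
At the end, for the whole second after the job is handed in: The tank's origin is within 5 mm of home, turned less than 0.05 rad from the grinder and flat on the bench (tilt under 0.05 rad), at rest, and the latch is down past 1.48 rad and still (all of step 2 and linear speed of tank below 0.01 m/s and velocity of joint latch below 0.05 rad/s); the robot touches nothing.
It fails at once if the tank is lifted off the bench or tipped (height (world z) of tank above 0.015 m or angle between tank's own z axis and vertical above 0.25 rad).
It fails at once if a bystander is pushed more than 30 mm away (distance of any of rod_jar, bead_bowl, grit_jar, insulation_block, marver, screwdriver, paddle from where it was at the start of the episode above 0.03 m).
It also fails if it takes over 67 s, if anything falls off the work surface, if the arm or the gripper's body presses on something with over 40 N, if the wrist force passes 120 N, or if a joint passes its speed limit or range.

## Working session

There is one attempt and no reset: what is moved stays moved. The work goes in short steps, Python scripts to look and compute and a tool call to move; the robot and the scene stay as the last step left them, time stands still between calls to the robot, and variables do not carry over. Pictures are saved under pics/ and viewed, and the job is handed in when it is done.

Besides the shell and the picture viewer there is one more tool, called after ">>>" by a JSON object that holds its "name" and its "arguments". move_arm: Moves the arm, as the interface text tells. Its arguments: {"type":"object","properties":{"steps":{"type":"array","items":{"type":"array","items":{"type":"number"}}},"newtons":{"type":"number"}},"required":["steps"]}

```bash
mkdir -p pics; cat > h.py <<'E'
import numpy as np, cv2, pickle
from workcell import bot
def grab(name,tag):
    c=bot.read_camera(name); pickle.dump(c,open(f'{tag}.pkl','wb'))
    cv2.imwrite(f'pics/{tag}.png',cv2.cvtColor(c['pixels'],cv2.COLOR_RGB2BGR)); return c
def load(tag): return pickle.load(open(f'{tag}.pkl','rb'))
E
python3 - <<'E'
from h import *
for n in('scene','top'):
    c=grab(n,n+'0'); print({k:(v if k not in('pixels','depth') else v.shape) for k,v in c.items()})
s=bot.read_state();print(s)
E
```

```text
{'pixels': (400, 640, 3), 'depth': (400, 640), 'fovy': 43.69970023256581, 'cx': 321.9168581857067, 'cy': 213.46105857629368, 'xyz': array([ 1.01336714, -0.63072915,  1.43671946]), 'attitude': array([0.54760173, 0.19662508, 0.64886984])}
{'pixels': (400, 640, 3), 'depth': (400, 640), 'fovy': 52.86137140447337, 'cx': 321.6688089170746, 'cy': 195.60043239614285, 'xyz': array([ 0.43026614, -0.00540518,  1.14055376]), 'attitude': array([ 0.05953684, -0.01367402, -1.57628864])}
{'time': 0.1, 'q': array([-1.38290224e+00,  2.64697832e-01,  1.60523882e+00, -2.83999766e-05,
        1.27369658e+00, -3.68612178e-02]), 'joint_vel': array([ 0.00033014, -0.00164172, -0.00332892,  0.00053416, -0.00123154,
        0.00032342]), 'joint_torque': array([ 1.37360198e-04, -5.16707754e+01, -3.68588734e+01, -4.13576595e-05,
        6.27800226e-03, -2.16228460e-05]), 'tool_pos': array([ 0.15031619, -0.65731814,  0.20337234]), 'tcp_rot': array([-3.11975498e+00, -3.52087254e-01,  2.84162534e-04]), 'wrist_force': array([-0.16235022, -0.63134876, -0.21519933]), 'torque': array([-0.01885227,  0.03269566, -0.02683269]), 'width': 1.0019798208379163}
```

View pics/scene0.png

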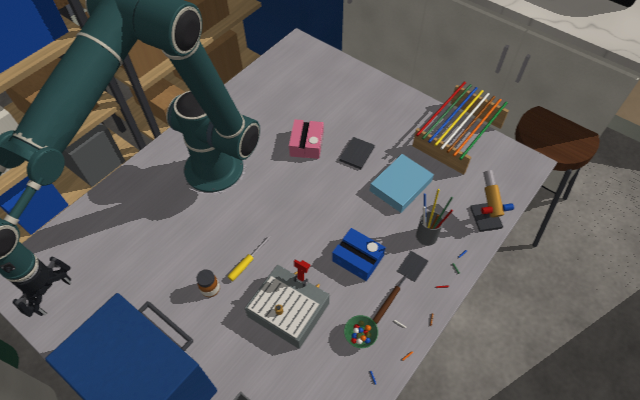

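View pics/top0.png

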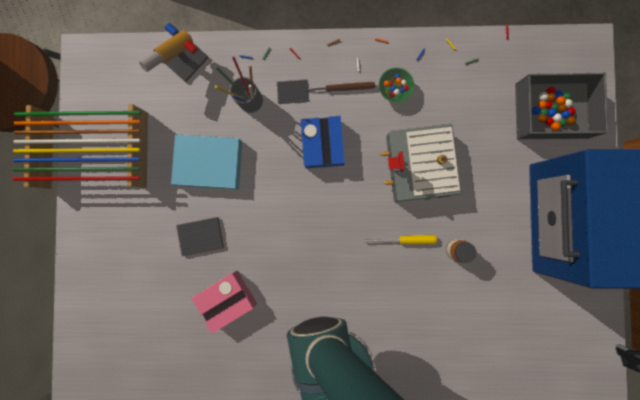

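Blue tank: top (322,142), scene (358,254). It could be confused with:
- the pink tank look-alike, top (224,302)
- the light blue block, top (206,162)
- the big blue chest, top (585,218)

I choose the small dark blue one with the white cap and dark groove.

```bash
cat >> h.py <<'E'
from scipy.spatial.transform import Rotation as R
def f_of(c): return 200/np.tan(np.radians(c['fovy'])/2)
def cloud(c):
    d=c['depth']; f=f_of(c); v,u=np.mgrid[0:400,0:640]
    p=np.stack([(u-c['cx'])/f*d,-(v-c['cy'])/f*d,-d],-1)
    P=p@R.from_rotvec(c['attitude']).as_matrix().T+c['xyz']; P[d==0]=np.nan; return P
def rays(c,uv,z):
    uv=np.atleast_2d(uv).astype(float); f=f_of(c)
    r=np.stack([(uv[:,0]-c['cx'])/f,-(uv[:,1]-c['cy'])/f,-np.ones(len(uv))],-1)@R.from_rotvec(c['attitude']).as_matrix().T
    return c['xyz']+r*((z-c['xyz'][2])/r[:,2])[:,None]
E
python3 - <<'E'
from h import *
im=cv2.imread('pics/top0.png'); cv2.imwrite('pics/crop1.png',cv2.resize(im[80:220,260:480],None,fx=3.6,fy=3.6,interpolation=cv2.INTER_CUBIC))
im=cv2.imread('pics/scene0.png'); cv2.imwrite('pics/crop2.png',cv2.resize(im[210:360,230:450],None,fx=3.6,fy=3.6,interpolation=cv2.INTER_CUBIC))
for t in('top0','scene0'):
    c=load(t);P=cloud(c)
    hsv=cv2.cvtColor(c['pixels'],cv2.COLOR_RGB2HSV)
    for u,v in ((300,220),(322,160),(312,130),(425,180),(397,160),(385,153),(389,182),(443,158)) if t=='top0' else ((300,200),(358,262),(373,246),(300,270),(270,320)):
        print(t,u,v,P[v,u].round(3),hsv[v,u])
E
```

```text
top0 300 220 [ 0.415  0.09  -0.001] [ 10  22 141]
top0 322 160 [0.577 0.025 0.057] [111 165 108]
top0 312 130 [0.659 0.051 0.062] [ 19  37 195]
top0 425 180 [ 0.52  -0.248  0.073] [19 30 93]
top0 397 160 [ 0.564 -0.164  0.141] [  2 215 158]
top0 385 153 [ 0.597 -0.148  0.04 ] [ 18 185 163]
top0 389 182 [ 0.518 -0.158  0.037] [ 18 188 159]
top0 443 158 [ 0.573 -0.287  0.106] [12 19 68]
scene0 300 200 [0.339 0.085 0.   ] [165  11 143]
scene0 358 262 [ 0.656 -0.012  0.058] [110 209 151]
scene0 373 246 [0.661 0.06  0.064] [ 20  19 200]
scene0 300 270 [ 0.562 -0.174  0.144] [  1 223  80]
scene0 270 320 [ 0.573 -0.325  0.078] [ 18  19 199]
```

View pics/crop1.png

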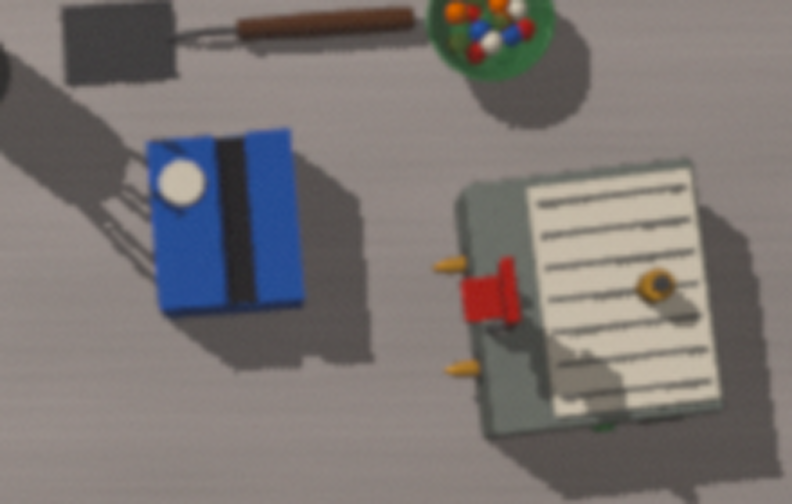

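View pics/crop2.png

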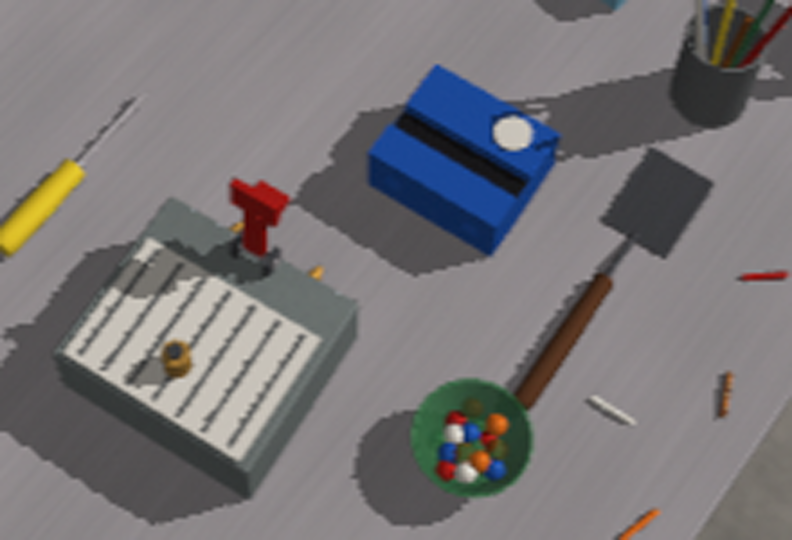

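Crops confirm it: blue tank (crop1 ~225,220) with its groove and its cap at the end away from the grinder (crop1 ~590,300). Both pegs point at it and the latch stands up. Now measuring.

```bash
cat >> h.py <<'E'
def tank_pose(c,q=True):
    P=cloud(c); hsv=cv2.cvtColor(c['pixels'],cv2.COLOR_RGB2HSV)
    x,y,z=P[...,0],P[...,1],P[...,2]
    roi=(x>.45)&(x<.75)&(y>-.2)&(y<.16)
    blue=(hsv[...,0]>104)&(hsv[...,0]<120)&(hsv[...,1]>110)&roi&(z>.045)&(z<.075)
    capm=(hsv[...,1]<70)&(hsv[...,2]>150)&roi&(z>.053)&(z<.075)
    top=blue&(z>.055)
    m=cv2.morphologyEx((top*255).astype(np.uint8),cv2.MORPH_CLOSE,np.ones((15,15)))
    cs,_=cv2.findContours(m,cv2.RETR_EXTERNAL,cv2.CHAIN_APPROX_NONE)
    k=max(cs,key=cv2.contourArea)[:,0,:]
    W=rays(c,k,.06)[:,:2]
    r=cv2.minAreaRect((W*1000).astype(np.float32))
    b=cv2.boxPoints(r)/1000
    return r,b,np.nanmedian(P[top],0),(rays(c,np.argwhere(capm)[:,::-1].mean(0)[None],.063)[0],capm.sum())
E
python3 - <<'E'
from h import *
for t in('top0','scene0'):
    c=load(t);print(t);[print(np.round(a,4) if not isinstance(a,tuple) else a) for a in tank_pose(c)]
    P=cloud(c);x,y,z=P[...,0],P[...,1],P[...,2]
    g=(x>.44)&(x<.7)&(y>-.36)&(y<-.14)&(z>.06)&(z<.09)
    hsv=cv2.cvtColor(c['pixels'],cv2.COLOR_RGB2HSV)
    g&=hsv[...,1]<90
    m=cv2.morphologyEx((g*255).astype(np.uint8),cv2.MORPH_CLOSE,np.ones((13,13)))
    m=cv2.morphologyEx(m,cv2.MORPH_OPEN,np.ones((5,5)))
    k=max(cv2.findContours(m,0,1)[0],key=cv2.contourArea)[:,0,:]
    W=P[k[:,1],k[:,0],:2]
    print('zs',np.nanpercentile(z[g],[2,25,50,75,98]).round(3))
    r=cv2.minAreaRect((W[~np.isnan(W[:,0])]*1000).astype(np.float32));print('grinder',r,cv2.boxPoints(r).round(0).tolist())
    pg=(hsv[...,0]>12)&(hsv[...,0]<26)&(hsv[...,1]>130)&(y<-.1)&(y>-.18)&(x>.48)&(x<.65)&(z>.01)
    n,l,s,ce=cv2.connectedComponentsWithStats(pg.astype(np.uint8))
    for i in range(1,n):
        if s[i,4]>5:
            q=P[l==i]; j=np.argmax(q[:,1]); print('peg',s[i],'tip',rays(c,np.argwhere(l==i)[:,::-1],.033)[j].round(4),q[j].round(4),q.mean(0).round(4), rays(c,ce[i],.035).round(4))
    rd=((hsv[...,0]<8)|(hsv[...,0]>172))&(hsv[...,1]>150)&(x>.5)&(x<.62)&(y<-.13)&(y>-.26)&(z>.05)
    q=P[rd]; print('latch',len(q))
    for a in range(80,200,15):
        w=q[(q[:,2]*1000>=a)&(q[:,2]*1000<a+15)]
        if len(w): print(a,w.mean(0).round(4),w.min(0).round(3),w.max(0).round(3))
E
```

```text
top0
((629.2731323242188, 24.454708099365234), (129.19216918945312, 109.02889251708984), 4.098223686218262)
[[ 0.5609  0.0742]
 [ 0.5687 -0.0345]
 [ 0.6976 -0.0253]
 [ 0.6898  0.0834]]
[0.6226 0.0322 0.0595]
(array([0.65871056, 0.05502456, 0.063     ]), np.int64(113))
zs [0.066 0.071 0.073 0.075 0.078]
grinder ((568.4839477539062, -243.6583709716797), (190.63619995117188, 179.460205078125), 6.235114574432373) [[464.0, -165.0], [483.0, -343.0], [673.0, -323.0], [653.0, -144.0]]
peg [382 151   7   4  20] tip [ 0.5957 -0.1403  0.033 ] [ 0.5956 -0.1402  0.0337] [ 0.5981 -0.1493  0.0355] [[ 0.5981 -0.1494  0.035 ]]
peg [384 180   9   4  27] tip [ 0.5183 -0.1448  0.033 ] [ 0.5185 -0.1451  0.0309] [ 0.5186 -0.1576  0.0346] [[ 0.5185 -0.1575  0.035 ]]
latch 194
125 [ 0.5563 -0.1523  0.1389] [ 0.545 -0.167  0.137] [ 0.57  -0.144  0.14 ]
140 [ 0.5589 -0.1563  0.1424] [ 0.544 -0.169  0.14 ] [ 0.573 -0.142  0.153]
155 [ 0.5536 -0.1665  0.1641] [ 0.539 -0.174  0.155] [ 0.566 -0.165  0.169]
170 [ 0.5589 -0.1682  0.1764] [ 0.538 -0.173  0.171] [ 0.579 -0.163  0.181]
scene0
((631.8068237304688, 22.0
[... 422 characters left out ...]
325.0], [655.0, -153.0]]
peg [316 284   3   3   6] tip [ 0.5992 -0.1399  0.033 ] [ 0.5978 -0.1382  0.0281] [ 0.5991 -0.143   0.0358] [[ 0.5989 -0.1427  0.035 ]]
latch 181
80 [ 0.5645 -0.1771  0.0906] [ 0.559 -0.179  0.088] [ 0.569 -0.172  0.094]
95 [ 0.5636 -0.1776  0.103 ] [ 0.552 -0.181  0.097] [ 0.572 -0.171  0.108]
110 [ 0.5644 -0.176   0.1173] [ 0.555 -0.179  0.113] [ 0.571 -0.17   0.124]
125 [ 0.5615 -0.1664  0.1339] [ 0.55  -0.179  0.125] [ 0.57  -0.142  0.14 ]
140 [ 0.5636 -0.1594  0.1448] [ 0.544 -0.177  0.14 ] [ 0.581 -0.142  0.155]
155 [ 0.5647 -0.1739  0.1621] [ 0.546 -0.178  0.155] [ 0.582 -0.169  0.169]
170 [ 0.5627 -0.1708  0.1764] [ 0.542 -0.176  0.171] [ 0.582 -0.164  0.182]
```

```bash
python3 - <<'E'
from h import *
c=load('top0');P=cloud(c);x,y,z=P[...,0],P[...,1],P[...,2]
hsv=cv2.cvtColor(c['pixels'],cv2.COLOR_RGB2HSV)
def st(n,m):
    q=P[m]; print(n,len(q),np.nanpercentile(q,[1,50,99],axis=0).round(3).tolist())
v,u=np.mgrid[0:400,0:640]
st('spat blade',(u>270)&(u<315)&(v>70)&(v<110)&(hsv[...,2]<95))
st('handle',(u>318)&(u<378)&(v>75)&(v<95)&(z>.006))
st('jar',(u>205)&(u<265)&(v>45)&(v<118)&(z>.03))
st('jarlow',(u>205)&(u<265)&(v>45)&(v<118)&(z>.03)&(z<.11))
st('bowl',(u>370)&(u<420)&(v>60)&(v<108)&(z>.02))
st('between',(u>300)&(u<345)&(v>104)&(v<116))
cs=rays(c,[(277,103),(308,101),(308,80)],.003);print(cs.round(3))
# grinder front profile: heights along middle rows
for X in (.50,.53,.60,.63):
    m=(abs(x-X)<.003)&(y<-.13)&(y>-.20)
    o=np.argsort(-y[m]);print(X,[(round(float(a),3),round(float(b),3)) for a,b in zip(y[m][o],z[m][o])][::2])
E
```

```text
spat blade 751 [[0.735, 0.055, -0.003], [0.782, 0.111, 0.002], [0.815, 0.171, 0.009]]
handle 350 [[0.783, -0.122, 0.007], [0.792, -0.052, 0.017], [0.804, 0.029, 0.023]]
jar 866 [[0.715, 0.191, 0.032], [0.768, 0.232, 0.095], [0.804, 0.273, 0.203]]
jarlow 576 [[0.725, 0.197, 0.031], [0.764, 0.231, 0.076], [0.793, 0.265, 0.108]]
bowl 881 [[0.741, -0.226, 0.02], [0.791, -0.182, 0.032], [0.834, -0.131, 0.043]]
between 484 [[0.714, -0.037, -0.006], [0.729, 0.024, -0.001], [0.745, 0.086, 0.005]]
[[0.75  0.155 0.003]
 [0.755 0.065 0.003]
 [0.816 0.065 0.003]]
0.5 [(-0.131, 0.003), (-0.134, 0.002), (-0.137, 0.004), (-0.14, 0.002), (-0.143, -0.001), (-0.145, 0.005), (-0.149, -0.001), (-0.152, -0.003), (-0.155, -0.004), (-0.157, -0.002), (-0.16, -0.003), (-0.163, -0.001), (-0.166, -0.001), (-0.169, -0.001), (-0.17, 0.012), (-0.17, 0.046), (-0.17, 0.061), (-0.171, 0.005), (-0.171, 0.058), (-0.172, 0.067), (-0.175, 0.068), (-0.177, 0.07), (-0.18, 0.068), (-0.183, 0.068), (-0.185, 0.069), (-0.188, 0.067), (-0.19, 0.069), (-0.193, 0.068), (-0.196, 0.069), (-0.198, 0.07)]
0.53 [(-0.13, -0.006), (-0.
[... 876 characters left out ...]
1, 0.072), (-0.181, 0.069), (-0.183, 0.071), (-0.188, 0.074), (-0.189, 0.071), (-0.192, 0.069), (-0.195, 0.068), (-0.197, 0.072), (-0.199, 0.071)]
0.63 [(-0.13, 0.001), (-0.133, 0.0), (-0.136, 0.005), (-0.139, -0.001), (-0.142, 0.002), (-0.144, 0.003), (-0.147, 0.006), (-0.15, 0.002), (-0.153, -0.001), (-0.156, 0.023), (-0.156, 0.062), (-0.156, 0.019), (-0.156, 0.039), (-0.158, 0.07), (-0.16, 0.072), (-0.163, 0.072), (-0.165, 0.071), (-0.166, 0.07), (-0.168, 0.071), (-0.17, 0.072), (-0.171, 0.07), (-0.174, 0.066), (-0.176, 0.07), (-0.179, 0.068), (-0.182, 0.069), (-0.184, 0.07), (-0.187, 0.07), (-0.189, 0.072), (-0.19, 0.068), (-0.192, 0.07), (-0.195, 0.069), (-0.197, 0.072), (-0.197, 0.07)]
```

```bash
cat >> h.py <<'E'
def goal(pos,yaw_deg):
    s=bot.read_state(); M=R.from_rotvec(s['tcp_rot']).as_matrix()
    d=M.T@(np.array(pos)-s['tool_pos'])*1000
    y=np.degrees(np.arctan2(M[1,0],M[0,0])); t=-(yaw_deg-y); t=(t+180)%360-180
    print('shift',d.round(1),'turn',round(t,1),'yaw',round(y,2),'pos',s['tool_pos'].round(4),'q',s['q'].round(2),'F',s['wrist_force'].round(1),'w',round(s['width'],2),'t',s['time'])
E
python3 - <<'E'
from h import *
P=cloud(load('top0'))
for u,v in((540,160),(540,270),(600,218),(620,160),(625,275),(550,220)):print(u,v,P[v,u].round(3))
goal((.7215,.0338,.30),6.1)
E
```

```text
540 160 [ 0.58  -0.586 -0.001]
540 270 [ 0.28  -0.55   0.052]
600 218 [ 0.419 -0.576  0.26 ]
620 160 [ 0.544 -0.624  0.259]
625 275 [ 0.298 -0.623  0.261]
550 220 [ 0.413 -0.54   0.129]
shift [ 710.9 -546.6  -95.5] turn 6.8 yaw 12.88 pos [ 0.1503 -0.6573  0.2034] q [-1.38  0.26  1.61 -0.    1.27 -0.04] F [-0.2 -0.6 -0.2] w 1.0 t 0.1
```

>>> {"name": "move_arm", "arguments": {"steps": [[0, 0, -50, 0, 100], [0, 0, -100, 0, 100], [20, -30, -130, 0, 60], [52, -76, -130, 0, 60], [84, -120, -130, 0, 60], [116, -165, -130, 0, 60], [155, -200, -130, 0, 60], [200, -228, -130, 0, 60], [245, -250, -130, 0, 60], [290, -272, -130, 0, 60], [335, -295, -130, 0, 60], [380, -320, -130, 0, 60], [425, -345, -130, 2, 60], [470, -370, -130, 4, 60], [515, -400, -130, 6.8, 60], [560, -430, -130, 6.8, 60], [605, -460, -130, 6.8, 60], [650, -500, -130, 6.8, 60], [690, -530, -130, 6.8, 60], [711, -547, -130, 6.8, 60]]}}

```text
time: 2.1
tool_pos: [0.707, 0.0164, 0.3338]
tcp_rot: [3.137, 0.167, -0.002]
wrist_force: [-0.5, -0.4, 0.6]
width: 0.601
```

```bash
python3 - <<'E'
from h import *
goal((.7215,.0338,.018),6.1)
E
```

```text
shift [ 16.6 -15.8 315.8] turn -0.0 yaw 6.09 pos [0.707  0.0164 0.3338] q [-0.01  0.28  1.35 -0.    1.51  1.45] F [-0.5 -0.4  0.6] w 0.6 t 2.1
```

>>> {"name": "move_arm", "arguments": {"steps": [[0, 0, 0, 0, 60], [0, 0, 0, 0, 60], [0, 0, 50, 0, 60], [0, 0, 100, 0, 60], [0, 0, 150, 0, 60], [0, 0, 180, 0, 60], [0, 0, 200, 0, 60], [0, 0, 200, 0, 60]]}}

```text
time: 2.9
tool_pos: [0.702, 0.0129, 0.13]
tcp_rot: [-3.137, -0.164, 0.013]
wrist_force: [-0.2, -0.0, -1.0]
width: 0.6
```

```bash
python3 - <<'E'
from h import *
goal((.7215,.0338,.018),6.1)
E
```

```text
shift [ 22.5 -18.7 111.8] turn -0.1 yaw 5.98 pos [0.702  0.0129 0.13  ] q [-0.02  0.37  1.61 -0.    1.17  1.45] F [-0.2 -0.  -1. ] w 0.6 t 2.9
```

>>> {"name": "move_arm", "arguments": {"steps": [[23, -19, 0, 0, 60], [23, -19, 0, 0, 60], [23, -19, 0, 0, 60]]}}

```text
time: 3.2
tool_pos: [0.728, 0.0353, 0.1369]
tcp_rot: [3.137, 0.167, 0.004]
wrist_force: [-0.2, 0.0, -0.2]
width: 0.598
```

```bash
python3 - <<'E'
from h import *
goal((.7215,.0338,.018),6.1)
c=grab('top','top1'); im=cv2.imread('pics/top1.png'); cv2.imwrite('pics/crop3.png',cv2.resize(im[50:240,230:480],None,fx=3,fy=3))
E
```

```text
shift [ -6.9   0.7 118.8] turn -0.0 yaw 6.08 pos [0.728  0.0353 0.1369] q [ 0.01  0.41  1.54 -0.    1.19  1.48] F [-0.2  0.  -0.2] w 0.6 t 3.2
```

View pics/crop3.png

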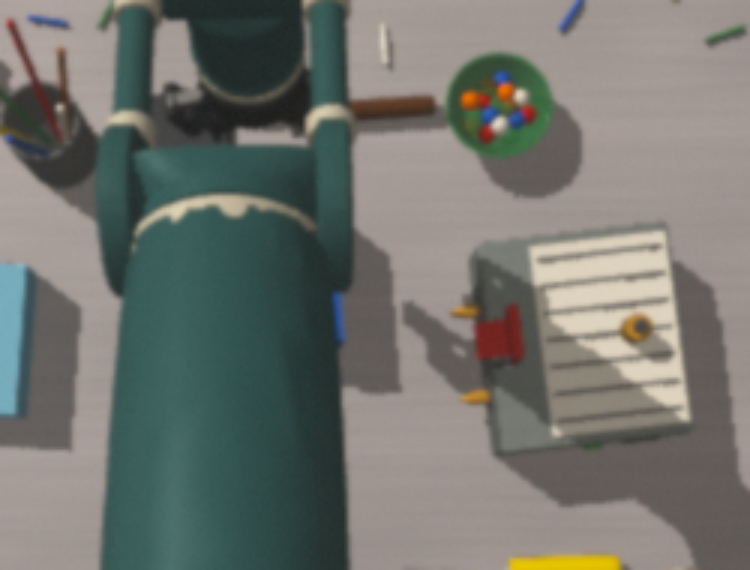

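The arm hides the tank from the top camera. The tool sits beyond the tank's far face, clear of the paddle blade (crop3 ~200,100). Descending.

>>> {"name": "move_arm", "arguments": {"steps": [[-6, 1, 0, 0, 60], [-6, 1, 25, 0, 60], [-6, 1, 50, 0, 60], [-6, 1, 75, 0, 60], [-6, 1, 95, 0, 60], [-6, 1, 110, 0, 60], [-6, 1, 119, 0, 60], [-6, 1, 119, 0, 60], [-6, 1, 119, 0, 60]]}}

```text
time: 4.15
tool_pos: [0.7218, 0.0342, 0.0165]
tcp_rot: [3.137, 0.166, 0.002]
wrist_force: [-0.1, -0.5, 0.2]
width: 0.602
```

```bash
python3 - <<'E'
from h import *
goal((.632,.0241,.018),6.1)
c=grab('scene','sc1'); im=cv2.imread('pics/sc1.png'); cv2.imwrite('pics/crop4.png',cv2.resize(im[180:360,230:470],None,fx=3.2,fy=3.2))
E
```

```text
shift [-90.3   0.6  -1.6] turn -0.0 yaw 6.07 pos [0.7218 0.0342 0.0165] q [ 0.01  0.5   1.64 -0.    0.99  1.48] F [-0.1 -0.5  0.2] w 0.6 t 4.15
```

View pics/crop4.png

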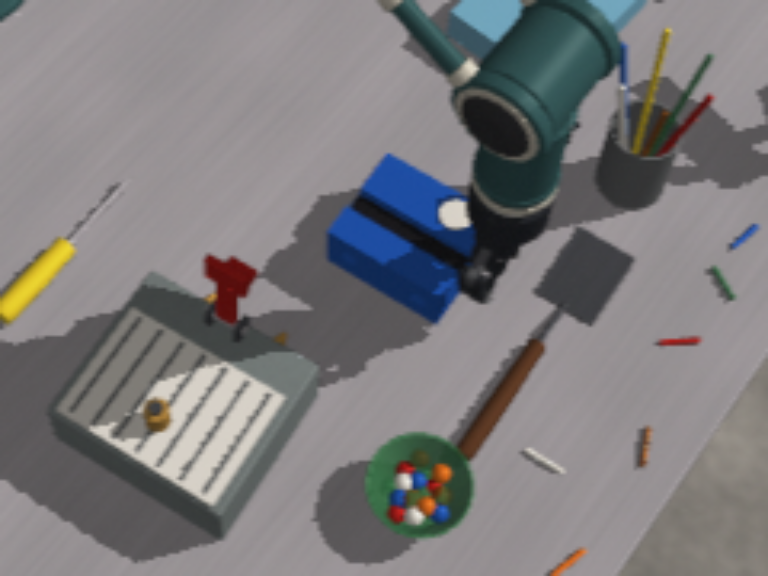

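>>> {"name": "move_arm", "arguments": {"steps": [[-6, 0, 0, 0, 60], [-12, 0, 0, 0, 60], [-18, 0, 0, 0, 60], [-24, 0, 0, 0, 60], [-30, 0, 0, 0, 60], [-36, 0, 0, 0, 60], [-42, 0, 0, 0, 60], [-48, 0, 0, 0, 60], [-54, 0, 0, 0, 60], [-60, 0, 0, 0, 60], [-66, 0, 0, 0, 60], [-72, 0, 0, 0, 60], [-78, 0, 0, 0, 60], [-84, 0, 0, 0, 60], [-90, 0, 0, 0, 60], [-90, 0, 0, 0, 60]]}}

```text
time: 5.8
tool_pos: [0.6316, 0.0246, 0.0163]
tcp_rot: [3.137, 0.167, 0.001]
wrist_force: [3.0, 0.7, 2.2]
width: 0.598
```

```bash
python3 - <<'E'
from h import *
goal((.632,.0241,.018),6.1)
c=grab('scene','sc2'); im=cv2.imread('pics/sc2.png'); cv2.imwrite('pics/crop5.png',cv2.resize(im[180:360,230:470],None,fx=3.2,fy=3.2))
print(tank_pose(c))
E
```

```text
shift [ 0.4  0.5 -1.7] turn -0.0 yaw 6.09 pos [0.6316 0.0246 0.0163] q [-0.    0.36  1.86 -0.    0.93  1.46] F [3.  0.7 2.2] w 0.6 t 5.8
(((557.3671875, 11.410919189453125), (129.42503356933594, 112.91427612304688), 5.556123733520508), array([[ 0.48749247,  0.0613373 ],
       [ 0.49842495, -0.05104649],
       [ 0.62724197, -0.03851546],
       [ 0.61630946,  0.07386833]], dtype=float32), array([ 0.54315467, -0.0012735 ,  0.06052518]), (array([ 0.59118674, -0.02710974,  0.063     ]), np.int64(22)))
```

View pics/crop5.png

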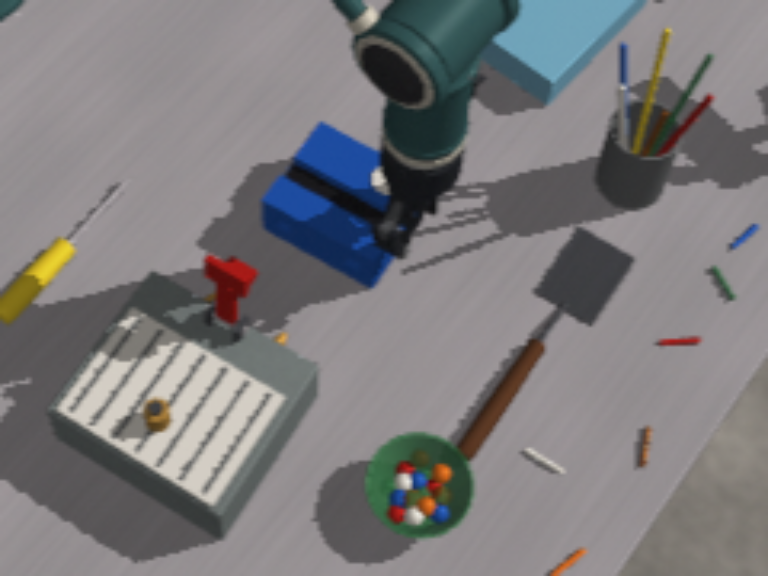

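>>> {"name": "move_arm", "arguments": {"steps": [[-4, 0, 0, 0, 60], [-8, 0, 0, 0, 60], [-12, 0, 0, 0, 60], [-15, 0, 0, 0, 60], [-15, 0, 0, 0, 60], [-12, 0, 0, 0, 60], [0, 0, 0, 0, 60], [20, 0, -20, 0, 60], [30, 0, -60, 0, 60], [40, -30, -110, 0, 60], [50, -80, -130, 0, 60], [60, -130, -130, 0, 60], [70, -180, -130, 0, 60], [80, -230, -130, 0, 100], [80, -240, -130, 0, 100], [80, -240, -130, 0, 100]]}}

```text
time: 7.45
tool_pos: [0.6847, 0.2762, 0.1439]
tcp_rot: [-3.137, -0.174, 0.005]
wrist_force: [-0.4, -0.2, -0.0]
width: 0.999
```

```bash
cat >> h.py <<'E'
F=np.array([.5595,-.1635]);gx=np.array([np.sin(np.radians(6.1)),-np.cos(np.radians(6.1))]);gy=np.array([-gx[1],gx[0]])
def g(p): d=np.asarray(p)[:2]-F; return (d@gx*1000).round(1),(d@gy*1000).round(1)
def w(a,b): return (F+gx*a/1000+gy*b/1000).round(4)
E
python3 - <<'E'
from h import *
for n in('top','scene'):
    c=grab(n,n+'3'); r=tank_pose(c); print(r[0],'g',g(np.array(r[0][0])/1000),'cap',g(r[3][0]),r[3][1])
goal((.7,.1,.1),96)
im=cv2.imread('pics/top3.png'); cv2.imwrite('pics/crop6.png',cv2.resize(im[50:240,230:480],None,fx=3,fy=3))
E
```

```text
((541.2908935546875, 12.649337768554688), (128.78912353515625, 108.70552825927734), 6.125277042388916) g (np.float64(-177.1), np.float64(0.6)) cap (np.float64(-177.7), np.float64(37.3)) 29
((543.5491943359375, 10.360641479492188), (130.23655700683594, 112.991455078125), 5.806474208831787) g (np.float64(-174.6), np.float64(2.6)) cap (np.float64(-121.2), np.float64(41.1)) 12
shift [ -3.6 172.7  44.3] turn -89.8 yaw 6.17 pos [0.6851 0.2721 0.1441] q [ 0.34  0.42  1.51 -0.    1.21  1.81] F [-0.3 -0.7 -0. ] w 1.0 t 7.55
```

View pics/crop6.png

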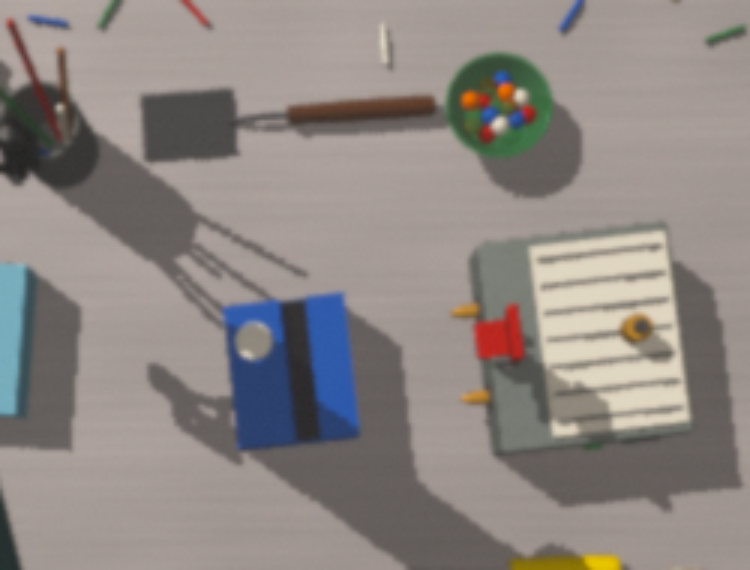

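Top view: the tank is now aligned with the pegs (tank px ~(327,173), grinder y ≈ 0.6 mm, yaw 6.1°). The gripper is close to the rod jar, so I'll move up and away from it first, then turn.

>>> {"name": "move_arm", "arguments": {"steps": [[-15, 5, -40, 0, 100], [-45, 10, -60, 0, 100], [-85, 15, -60, 0, 100], [-125, 30, -60, -8, 100], [-160, 60, -60, -16, 100], [-171, 100, -60, -24, 100], [-171, 135, -60, -32, 100], [-171, 160, -60, -40, 100], [-171, 160, -60, -48, 100], [-171, 160, -60, -56, 100], [-171, 160, -60, -64, 100], [-171, 160, -60, -72, 100], [-171, 160, -60, -80, 100], [-171, 160, -60, -90, 100], [-171, 160, -60, -90, 100], [-171, 160, -60, -90, 100]]}}

```text
time: 9.15
tool_pos: [0.5324, 0.0935, 0.2053]
tcp_rot: [-2.105, -2.331, 0.001]
wrist_force: [0.1, -0.4, -0.5]
width: 0.998
```

```bash
python3 - <<'E'
from h import *
print(w(-260,0)); goal((*w(-260,0),.014),96.1)
E
```

```text
[0.5319 0.095 ]
shift [  1.6  -0.2 191.3] turn -0.3 yaw 95.84 pos [0.5324 0.0935 0.2053] q [ 0.13  0.01  1.89 -0.    1.24  0.03] F [ 0.1 -0.4 -0.5] w 1.0 t 9.15
```

>>> {"name": "move_arm", "arguments": {"steps": [[5, 0, 40, -0.3, 100], [5, 0, 80, -0.3, 100], [5, 0, 120, -0.3, 100], [5, 0, 150, -0.3, 100], [5, 0, 175, -0.3, 100], [5, 0, 189, -0.3, 100], [5, 0, 189, -0.3, 100], [0, 0, 189, -0.3, 100], [-5, 0, 189, -0.3, 100], [-5, 0, 189, -0.3, 100]]}}

```text
time: 10.15
tool_pos: [0.535, 0.0892, 0.0184]
tcp_rot: [2.094, 2.339, 0.004]
wrist_force: [-0.8, 1.1, 0.4]
width: 1.001
```

```bash
python3 - <<'E'
from h import *
goal((*w(-121,0),.014),96.1)
c=grab('scene','sc4'); im=cv2.imread('pics/sc4.png'); cv2.imwrite('pics/crop7.png',cv2.resize(im[180:360,230:470],None,fx=3.2,fy=3.2))
E
```

```text
shift [-132.8   -3.     4.4] turn 0.2 yaw 96.32 pos [0.535  0.0892 0.0184] q [ 0.12  0.2   2.05 -0.    0.88  0.01] F [-0.8  1.1  0.4] w 1.0 t 10.15
```

View pics/crop7.png

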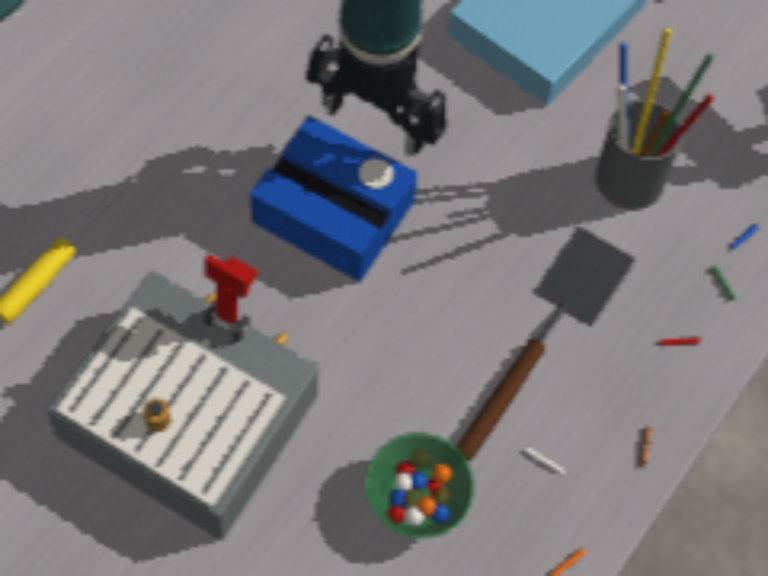

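>>> {"name": "move_arm", "arguments": {"steps": [[-6, -3, 2, 0, 100], [-12, -3, 2, 0, 100], [-18, -3, 2, 0, 100], [-24, -3, 2, 0, 100], [-30, -3, 2, 0, 100], [-36, -3, 2, 0, 100], [-42, -3, 2, 0, 100], [-48, -3, 2, 0, 100], [-54, -3, 2, 0, 100], [-60, -3, 2, 0, 100], [-66, -3, 2, 0, 100], [-72, -3, 2, 0, 100], [-78, -3, 2, 0, 100], [-84, -3, 2, 0, 100], [-90, -3, 2, 0, 100], [-90, -3, 2, 0, 100], [-90, -3, 2, 0, 100]]}}

```text
time: 11.9
tool_pos: [0.5403, -0.0002, 0.0147]
tcp_rot: [2.095, 2.341, 0.0]
wrist_force: [-0.9, 0.4, 0.4]
width: 1.001
```

```bash
python3 - <<'E'
from h import *
goal((*w(-121,0),.014),96.1)
for n in('top','scene'):
    c=grab(n,n+'5'); r=tank_pose(c); print(r[0],'g',g(np.array(r[0][0])/1000))
a=cv2.resize(cv2.imread('pics/top5.png')[90:220,290:480],None,fx=2.1,fy=2.1);b=cv2.resize(cv2.imread('pics/scene5.png')[200:330,230:420],None,fx=2.1,fy=2.1)
cv2.imwrite('pics/crop8.png',np.hstack([a,b]))
E
```

```text
shift [-43.4   1.5   0.7] turn 0.3 yaw 96.36 pos [ 5.403e-01 -2.000e-04  1.470e-02] q [-0.05  0.21  2.06 -0.    0.88 -0.16] F [-0.9  0.4  0.4] w 1.0 t 11.9
((550.5031127929688, -67.72461700439453), (128.1868133544922, 106.93077087402344), 6.343090057373047) g (np.float64(-96.2), np.float64(1.2))
((552.8766479492188, -69.16241455078125), (130.57913208007812, 113.02394104003906), 6.399754524230957) g (np.float64(-94.5), np.float64(3.4))h.py:30: RuntimeWarning: Mean of empty slice.
  return r,b,np.nanmedian(P[top],0),(rays(c,np.argwhere(capm)[:,::-1].mean(0)[None],.063)[0],capm.sum())
  ret = um.true_divide(
```

View pics/crop8.png

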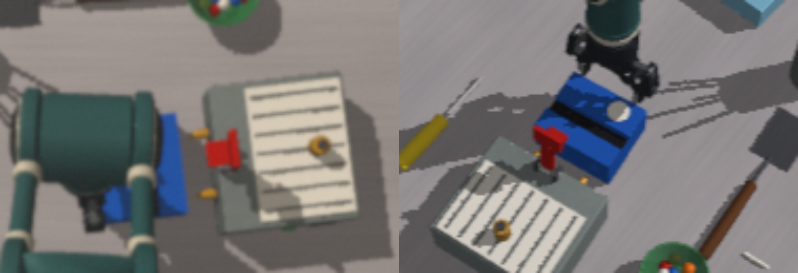

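Left (top view): the tank is in front of the pegs and square to them, about 40 mm short. Right (scene view): the latch is clear. I'll continue slowly.

>>> {"name": "move_arm", "arguments": {"steps": [[-3, 0, 0, 0, 100], [-6, 0, 0, 0, 100], [-9, 0, 0, 0, 100], [-12, 0, 0, 0, 100], [-15, 0, 0, 0, 100], [-18, 0, 0, 0, 100], [-21, 0, 0, 0, 100], [-24, 0, 0, 0, 100], [-27, 0, 0, 0, 100], [-30, 0, 0, 0, 100], [-33, 0, 0, 0, 100], [-33, 0, 0, 0, 100]]}}

```text
time: 13.2
tool_pos: [0.5434, -0.0318, 0.0145]
tcp_rot: [-2.094, -2.339, -0.001]
wrist_force: [-0.2, 5.5, 2.8]
width: 0.997
```

```bash
python3 -W ignore - <<'E'
from h import *
goal((*w(-121,0),.014),96.1)
for n in('top','scene'):
    c=grab(n,n+'6'); r=tank_pose(c); print(r[0],'g',g(np.array(r[0][0])/1000))
E
```

```text
shift [-11.6   1.9   0.5] turn 0.2 yaw 96.33 pos [ 0.5434 -0.0318  0.0145] q [-0.11  0.22  2.05  0.    0.88 -0.22] F [-0.2  5.5  2.8] w 1.0 t 13.2
((543.7266845703125, -101.24824523925781), (107.7012710571289, 105.07901000976562), 5.972342491149902) g (np.float64(-63.6), np.float64(-9.1))
((556.318115234375, -100.38370513916016), (130.89862060546875, 112.48078155517578), 5.931943893432617) g (np.float64(-63.1), np.float64(3.5))
```

>>> {"name": "move_arm", "arguments": {"steps": [[-2, 0, 0, 0, 100], [-4, 0, 0, 0, 100], [-6, 0, 0, 0, 100], [-7, 0, 0, 0, 100], [-8, 0, 0, 0, 100], [-8, 0, 0, 0, 100]]}}

```text
time: 13.9
tool_pos: [0.5441, -0.0394, 0.0145]
tcp_rot: [-2.094, -2.339, -0.001]
wrist_force: [-2.0, 6.4, 2.8]
width: 1.0
```

>>> {"name": "move_arm", "arguments": {"steps": [[-1, 0, 0, 0, 100], [-2, 0, 0, 0, 100], [-2, 0, 0, 0, 100]]}}

```text
time: 14.2
tool_pos: [0.5442, -0.0413, 0.0145]
tcp_rot: [-2.093, -2.339, -0.001]
wrist_force: [-2.8, 7.7, 3.6]
width: 0.998
```

>>> {"name": "move_arm", "arguments": {"steps": [[-1, 0, 0, 0, 100], [-2, 0, 0, 0, 100], [-2, 0, 0, 0, 100]]}}

```text
time: 14.5
tool_pos: [0.5444, -0.043, 0.0145]
tcp_rot: [-2.093, -2.338, -0.001]
wrist_force: [-2.2, 8.2, 3.4]
width: 1.0
```

```bash
python3 -W ignore - <<'E'
from h import *
goal((*w(-121,0),.014),96.1)
for n in('top','scene'):
    c=grab(n,n+'7'); r=tank_pose(c); print(r[0],'g',g(np.array(r[0][0])/1000))
a=cv2.resize(cv2.imread('pics/top7.png')[90:220,290:480],None,fx=2.1,fy=2.1);b=cv2.resize(cv2.imread('pics/scene7.png')[200:330,230:420],None,fx=2.1,fy=2.1)
cv2.imwrite('pics/crop9.png',np.hstack([a,b]))
E
```

```text
shift [-0.5  2.2  0.5] turn 0.2 yaw 96.33 pos [ 0.5444 -0.043   0.0145] q [-0.13  0.22  2.04  0.    0.88 -0.24] F [-2.2  8.2  3.4] w 1.0 t 14.5
((518.9302368164062, -116.52776336669922), (56.06593704223633, 103.78133392333984), 6.215577602386475) g (np.float64(-51.0), np.float64(-35.3))
((556.5950317382812, -108.28986358642578), (130.1127166748047, 106.29280853271484), 6.050434112548828) g (np.float64(-55.2), np.float64(3.0))
```

View pics/crop9.png

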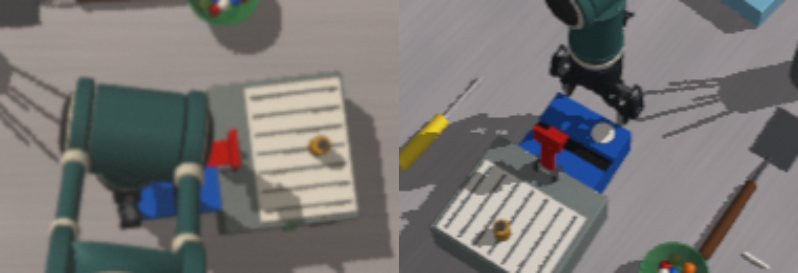

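The tank is on the pegs and close to the face (right view). The force hasn't shown a stop yet, so I'll push on until it does.

>>> {"name": "move_arm", "arguments": {"steps": [[-1, 0, 0, 0, 100], [-2, 0, 0, 0, 100], [-2, 0, 0, 0, 100]]}}

```text
time: 14.9
tool_pos: [0.5444, -0.043, 0.0145]
tcp_rot: [-2.092, -2.336, -0.004]
wrist_force: [-1.6, 15.6, 4.7]
width: 1.002
```

>>> {"name": "move_arm", "arguments": {"steps": [[-1, 0, 0, 0, 100], [-1, 0, 0, 0, 100]]}}

```text
time: 15.1
tool_pos: [0.5444, -0.043, 0.0145]
tcp_rot: [-2.092, -2.335, -0.006]
wrist_force: [-3.5, 19.1, 5.7]
width: 1.001
```

The tool stopped moving and the force climbed to 19 N, so the tank is seated. I'll back off, go over the top to behind the latch and shut the fingers.

>>> {"name": "move_arm", "arguments": {"steps": [[5, 0, 0, 0, 100], [15, 0, 0, 0, 100], [30, 0, -20, 0, 100], [30, 0, -60, 0, 100], [30, 0, -110, 0, 50], [30, 0, -160, 0, 0], [30, 0, -210, 0, 0], [30, 0, -240, 0, 0], [0, 0, -250, 0, 0], [-40, 1, -250, 0, 0], [-80, 2, -250, 0, 0], [-120, 2, -250, 0, 0], [-150, 2, -250, 0, 0], [-165, 2, -250, 0, 0], [-165, 2, -250, 0, 0], [-165, 2, -250, 0, 0]]}}

```text
time: 16.7
tool_pos: [0.5658, -0.2107, 0.2643]
tcp_rot: [-2.094, -2.34, -0.0]
wrist_force: [-0.3, 0.1, -0.3]
width: -0.002
```

```bash
python3 -W ignore - <<'E'
from h import *
goal((*w(48,0),.150),96.1)
s=bot.read_state(); print(g(s['tool_pos']))
for n in('top','scene'):
    c=grab(n,n+'8'); r=tank_pose(c); print(r[0],'g',g(np.array(r[0][0])/1000))
a=cv2.resize(cv2.imread('pics/top8.png')[90:220,290:480],None,fx=2.1,fy=2.1);b=cv2.resize(cv2.imread('pics/scene8.png')[200:330,230:420],None,fx=2.1,fy=2.1)
cv2.imwrite('pics/crop10.png',np.hstack([a,b]))
E
```

```text
shift [ -0.5  -1.1 114.3] turn 0.3 yaw 96.36 pos [ 0.5658 -0.2107  0.2643] q [-0.4   0.1   1.69  0.    1.36 -0.51] F [-0.3  0.1 -0.3] w -0.0 t 16.7
(np.float64(47.6), np.float64(1.2))
((554.86865234375, -109.15390014648438), (128.90724182128906, 110.7496566772461), 6.048509120941162) g (np.float64(-54.5), np.float64(1.2))
((556.062744140625, -108.32809448242188), (130.36758422851562, 106.18150329589844), 6.157442092895508) g (np.float64(-55.2), np.float64(2.4))
```

View pics/crop10.png

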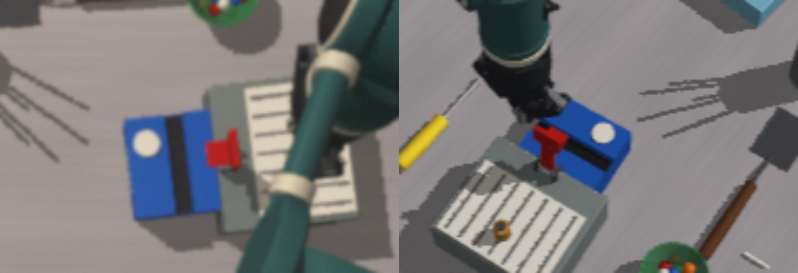

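Tank pose (-54.5, 1.2) mm and 6.05°: home on the pegs, with the latch still up. Now descending behind the latch and folding it.

>>> {"name": "move_arm", "arguments": {"steps": [[0, -1, 40, 0, 0], [0, -1, 80, 0, 0], [0, -1, 100, 0, 0], [0, -1, 107, 0, 0], [0, -1, 107, 0, 0], [10, -1, 107, 0, 0], [20, -1, 107, 0, 0], [25, -1, 107, 0, 0], [30, -1, 107, 0, 0], [35, -1, 108, 0, 0], [40, -1, 109, 0, 0], [45, -1, 110, 0, 0], [50, -1, 112, 0, 0], [55, -1, 113, 0, 0], [59, -1, 115, 0, 0], [59, -1, 115, 0, 0]]}}

```text
time: 18.4
tool_pos: [0.558, -0.1524, 0.1491]
tcp_rot: [-2.093, -2.341, 0.0]
wrist_force: [0.4, -0.3, -0.1]
width: -0.001
```

```bash
python3 -W ignore - <<'E'
from h import *
s=bot.read_state(); print(g(s['tool_pos']),s['tool_pos'],s['wrist_force'].round(1))
for n in('top','scene'): c=grab(n,n+'9')
a=cv2.resize(cv2.imread('pics/top9.png')[90:220,290:480],None,fx=2.1,fy=2.1);b=cv2.resize(cv2.imread('pics/scene9.png')[200:330,230:420],None,fx=2.1,fy=2.1)
cv2.imwrite('pics/crop11.png',np.hstack([a,b]))
E
```

```text
(np.float64(-11.2), np.float64(-0.3)) [ 0.55803617 -0.15237349  0.14909372] [ 0.4 -0.3 -0.1]
```

View pics/crop11.png

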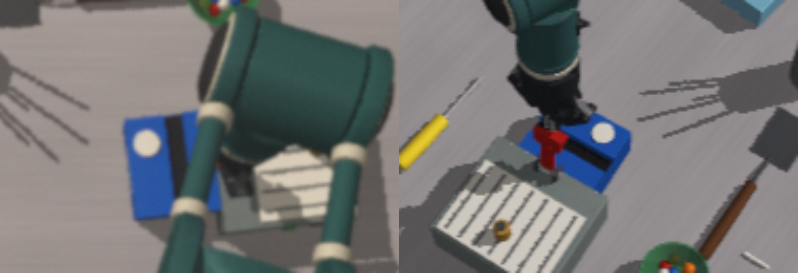

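```bash
cat >> h.py <<'E'
def proj(c,p):
    q=R.from_rotvec(c['attitude']).as_matrix().T@(np.array(p)-c['xyz']); f=f_of(c)
    return c['cx']+f*q[0]/-q[2], c['cy']-f*q[1]/-q[2], -q[2]
def latch(c):
    P=cloud(c);x,y,z=P[...,0],P[...,1],P[...,2];hsv=cv2.cvtColor(c['pixels'],cv2.COLOR_RGB2HSV)
    rd=((hsv[...,0]<8)|(hsv[...,0]>172))&(hsv[...,1]>150)&(x>.48)&(x<.63)&(y<-.03)&(y>-.26)&(z>.05)
    for u in P[rd][::max(1,rd.sum()//14)]: print(g(u),round(u[2]*1000))
E
python3 -W ignore - <<'E'
from h import *
s=bot.read_state()
for t in('scene8','scene9'):
    c=load(t);print(t);latch(c)
print(proj(c,s['tool_pos']))
cv2.imwrite('pics/crop12.png',cv2.resize(cv2.imread('pics/scene9.png')[220:310,260:360],None,fx=6,fy=6,interpolation=2))
E
```

```text
scene8
(np.float64(5.6), np.float64(-20.9)) 175
(np.float64(-17.1), np.float64(-6.5)) 146
(np.float64(-57.8), np.float64(-26.5)) 52
(np.float64(-20.1), np.float64(5.2)) 141
(np.float64(-15.2), np.float64(8.6)) 146
(np.float64(2.8), np.float64(14.8)) 176
(np.float64(8.9), np.float64(12.1)) 178
(np.float64(11.6), np.float64(10.3)) 174
(np.float64(11.4), np.float64(16.9)) 174
(np.float64(10.0), np.float64(22.6)) 172
(np.float64(11.3), np.float64(1.5)) 139
(np.float64(12.9), np.float64(-5.3)) 121
(np.float64(14.3), np.float64(-1.2)) 114
(np.float64(16.1), np.float64(-0.5)) 105
(np.float64(13.7), np.float64(4.3)) 92
scene9
(np.float64(3.8), np.float64(-18.6)) 174
(np.float64(3.7), np.float64(-5.0)) 176
(np.float64(-12.5), np.float64(-7.2)) 140
(np.float64(5.3), np.float64(2.7)) 174
(np.float64(10.7), np.float64(-0.4)) 174
(np.float64(11.2), np.float64(-15.0)) 153
(np.float64(-12.2), np.float64(10.3)) 140
(np.float64(9.6), np.float64(19.4)) 180
(np.float64(9.3), np.float64(18.9)) 173
(np.float64(9.8), np.float64(22.5)) 171
(np.float64(-34.0), np.float64(-6.9)) 58
(np.float64(13.0), np.float64(2.5)) 136
(np.float64(15.2), np.float64(3.5)) 128
(np.float64(14.2), np.float64(-1.7)) 107
(np.float64(17.2), np.float64(-0.0)) 101
(np.float64(303.6122704692535), np.float64(263.23510466238986), np.float64(1.4383676333324966))
```

View pics/crop12.png

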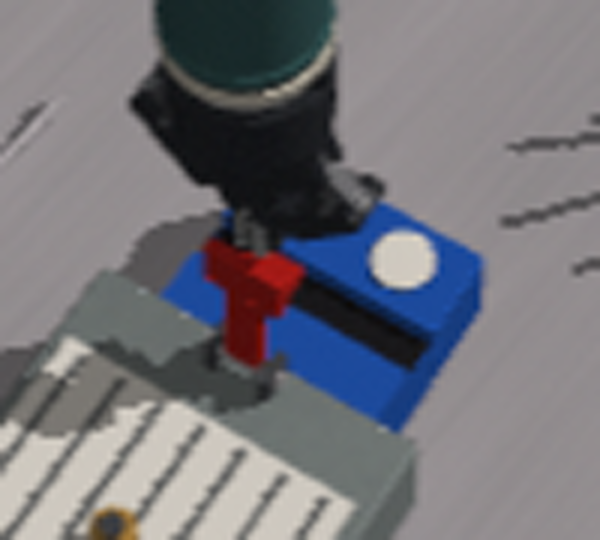

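```bash
python3 -W ignore - <<'E'
from h import *
for t in('scene8','scene9','top9','top8'):
    c=load(t);P=cloud(c);hsv=cv2.cvtColor(c['pixels'],cv2.COLOR_RGB2HSV)
    m=(hsv[...,2]<75)&(P[...,2]>.125)&(P[...,2]<.40)&(abs(P[...,0]-.56)<.08)&(abs(P[...,1]+.18)<.1)
    q=P[m]; print(t,len(q))
    for a in range(120,400,20):
        k=q[(q[:,2]*1000>=a)&(q[:,2]*1000<a+20)]
        if len(k): 
            e=np.array([g(i) for i in k]); print(a,len(k),e.min(0),e.max(0))
E
```

```text
scene8 375
140 4 [-16.9 -17.3] [13.1 16.7]
160 3 [ 11.1 -17.5] [ 12.2 -16.6]
280 4 [55.3  0.8] [59.4  8.1]
300 26 [49.5 -9.8] [60.6 15.5]
320 32 [ 52.8 -21.7] [63.  30.3]
340 99 [ 38.2 -34.8] [65.7 44.2]
360 94 [ 49.5 -51.7] [66.7 60.3]
380 113 [ 36.8 -58.3] [69.7 64. ]
scene9 823
120 1 [16.5 -6.1] [16.5 -6.1]
140 2 [ 11.8 -11.2] [12.6 16.7]
160 4 [  9.3 -18.6] [ 13.8 -16.1]
180 26 [ -9.7 -11.5] [ 3.1 13.9]
200 21 [-8.4 -5.1] [ 4.  13.1]
220 73 [-18.3 -36.5] [ 5.9 39.1]
240 78 [-18. -51.] [ 9.  55.8]
260 109 [-24.9 -58.5] [11.3 60.9]
280 39 [-17.9  14.6] [10.4 41.7]
300 72 [-23.3 -24.5] [28.5 38.8]
320 115 [-23.6 -24. ] [28.9 38.1]
340 126 [-23.6 -28. ] [29.  38.6]
360 21 [  0.2 -18.1] [28.2 36.1]
380 136 [-24.1 -22.8] [30.  37.5]
top9 341
140 1 [ -8.4 -11.8] [ -8.4 -11.8]
220 15 [-23.3 -40. ] [-14.9 -23.1]
240 22 [-23.  -52.8] [ -1.6 -29.2]
260 104 [-24. -61.] [  2.4 -40.9]
280 35 [-21.7 -45.2] [ -2.4 -33.4]
300 16 [-36.7 -37.8] [ -6.9 -27.3]
320 28 [-38.7 -38. ] [ -5.9 -24.9]
340 29 [-39.3 -37.8] [-10.6 -21. ]
360 17 [-35.6 -38.3] [-10.6 -28.4]
380 74 [-42.7 -38.2] [  9.2 -16.7]
top8 189
300 1 [40.9 -6.5] [40.9 -6.5]
320 5 [34.3 -7.9] [37.1  0.1]
340 3 [31.5 -8.7] [36.3 38.9]
360 45 [ 35.5 -47.9] [59.  54.5]
380 135 [ 35.4 -59.3] [60.1 58.7]
```

The finger ended up in front of the latch, on the tank side, and the latch still stands. It must have passed without engaging it. I'll go up and back behind it, and this time check the position with a picture before pushing.

>>> {"name": "move_arm", "arguments": {"steps": [[0, 0, -20, 0, 0], [0, 0, -50, 0, 0], [0, 0, -80, 0, 0], [0, 0, -80, 0, 0], [-30, 0, -80, 0, 0], [-59, 0, -80, 0, 0], [-62, 0, -80, 0, 0], [-62, 0, -80, 0, 0]]}}

```text
time: 19.3
tool_pos: [0.5649, -0.2152, 0.2287]
tcp_rot: [-2.096, -2.339, 0.0]
wrist_force: [-0.9, -0.3, 1.0]
width: 0.005
```

>>> {"name": "move_arm", "arguments": {"steps": [[0, 0, 20, 0, 0], [0, 0, 40, 0, 0], [0, 0, 60, 0, 0], [0, 0, 72, 0, 0], [0, 0, 72, 0, 0]]}}

```text
time: 19.8
tool_pos: [0.5635, -0.2131, 0.1549]
tcp_rot: [-2.09, -2.339, 0.002]
wrist_force: [-0.7, -0.1, 0.3]
width: 0.002
```

```bash
python3 -W ignore - <<'E'
from h import *
s=bot.read_state(); print(g(s['tool_pos']),s['tool_pos'],s['wrist_force'].round(1),s['width'])
for n in('top','scene'): c=grab(n,n+'10')
latch(c)
cv2.imwrite('pics/crop13.png',cv2.resize(cv2.imread('pics/scene10.png')[200:320,240:380],None,fx=5,fy=5,interpolation=2))
E
```

```text
(np.float64(49.7), np.float64(-1.3)) [ 0.56347676 -0.21309834  0.15489846] [-0.7 -0.1  0.3] 0.002036020280638452
(np.float64(-17.0), np.float64(-3.1)) 144
(np.float64(-57.9), np.float64(-26.6)) 52
(np.float64(-16.9), np.float64(0.3)) 141
(np.float64(-20.9), np.float64(4.6)) 139
(np.float64(-14.1), np.float64(5.8)) 145
(np.float64(-19.0), np.float64(9.4)) 141
(np.float64(-14.5), np.float64(8.9)) 141
(np.float64(-16.2), np.float64(14.8)) 144
(np.float64(17.8), np.float64(-2.5)) 113
(np.float64(15.3), np.float64(2.9)) 114
(np.float64(12.8), np.float64(8.3)) 116
(np.float64(15.2), np.float64(-5.0)) 98
(np.float64(17.3), np.float64(4.1)) 112
(np.float64(12.4), np.float64(7.7)) 107
(np.float64(15.9), np.float64(-4.8)) 93
(np.float64(16.5), np.float64(3.1)) 103
(np.float64(14.5), np.float64(9.0)) 106
(np.float64(17.1), np.float64(-0.5)) 93
(np.float64(15.1), np.float64(5.4)) 96
(np.float64(9.4), np.float64(8.4)) 89
(np.float64(15.8), np.float64(9.3)) 95
```

View pics/crop13.png

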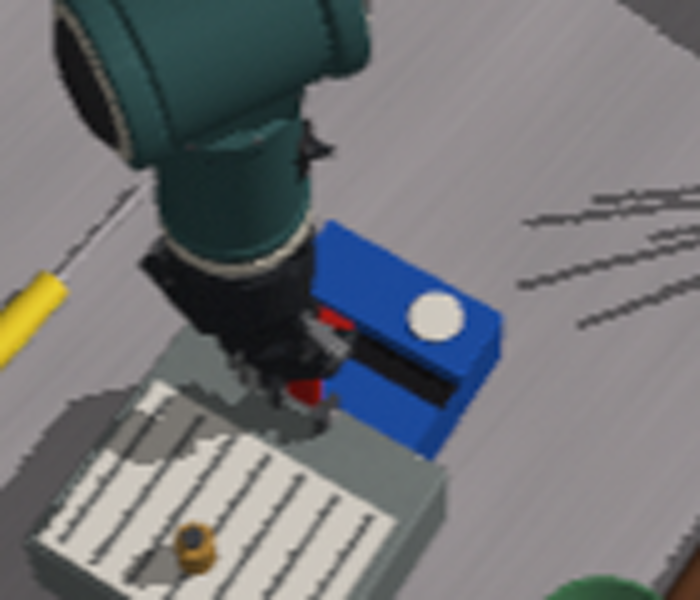

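Now the finger is clearly in front of the latch as seen by the camera, so it is on the machine side (tip ~(310,365)). Pushing a short way and watching the force.

>>> {"name": "move_arm", "arguments": {"steps": [[5, 1, 8, 0, 0], [10, 1, 10, 0, 0], [15, 1, 10, 0, 0], [20, 1, 10, 0, 0], [25, 1, 10, 0, 0], [30, 1, 10, 0, 0], [32, 1, 10, 0, 0]]}}

```text
time: 20.6
tool_pos: [0.5628, -0.1823, 0.1479]
tcp_rot: [2.093, 2.342, -0.0]
wrist_force: [0.2, -1.4, 0.1]
width: -0.0
```

```bash
python3 -W ignore - <<'E'
from h import *
s=bot.read_state(); print(g(s['tool_pos']),s['tool_pos'],s['wrist_force'].round(1),s['width'])
c=grab('scene','scene11')
cv2.imwrite('pics/crop14.png',cv2.resize(cv2.imread('pics/scene11.png')[200:320,240:380],None,fx=5,fy=5,interpolation=2))
E
```

```text
(np.float64(19.1), np.float64(1.3)) [ 0.56284967 -0.18231414  0.14786825] [ 0.2 -1.4  0.1] -7.293818042123672e-05
```

View pics/crop14.png

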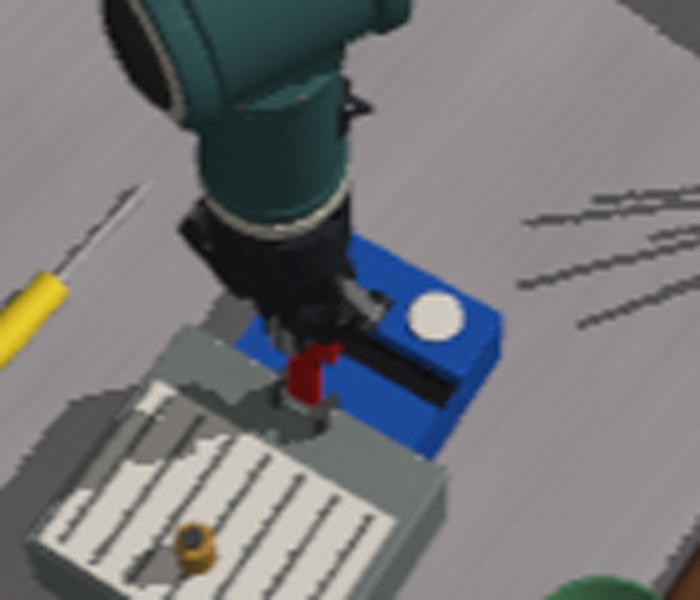

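>>> {"name": "move_arm", "arguments": {"steps": [[5, 0, 0, 0, 0], [10, 0, 1, 0, 0], [15, 0, 2, 0, 0], [15, 0, 2, 0, 0]]}}

```text
time: 21.05
tool_pos: [0.5612, -0.167, 0.1459]
tcp_rot: [2.094, 2.342, 0.001]
wrist_force: [1.1, -0.4, 1.5]
width: -0.0
```

```bash
python3 -W ignore - <<'E'
from h import *
s=bot.read_state(); print(g(s['tool_pos']),s['tool_pos'],s['wrist_force'].round(1),s['width'])
c=grab('scene','scene12');latch(c)
cv2.imwrite('pics/crop15.png',cv2.resize(cv2.imread('pics/scene12.png')[200:320,240:380],None,fx=5,fy=5,interpolation=2))
E
```

```text
(np.float64(3.7), np.float64(1.4)) [ 0.56124154 -0.16702313  0.14590618] [ 1.1 -0.4  1.5] -0.00022079211485916272
(np.float64(14.6), np.float64(40.9)) 229
(np.float64(-22.1), np.float64(14.0)) 134
(np.float64(-7.1), np.float64(21.2)) 160
(np.float64(-1.7), np.float64(17.9)) 160
(np.float64(2.4), np.float64(6.4)) 148
(np.float64(4.2), np.float64(-3.4)) 134
(np.float64(-0.9), np.float64(18.0)) 148
(np.float64(2.6), np.float64(9.6)) 139
(np.float64(8.6), np.float64(-4.7)) 120
(np.float64(8.1), np.float64(-1.7)) 116
(np.float64(9.3), np.float64(2.5)) 116
(np.float64(11.9), np.float64(4.3)) 116
(np.float64(12.4), np.float64(8.0)) 115
(np.float64(11.5), np.float64(7.0)) 105
(np.float64(16.5), np.float64(2.8)) 96
```

View pics/crop15.png

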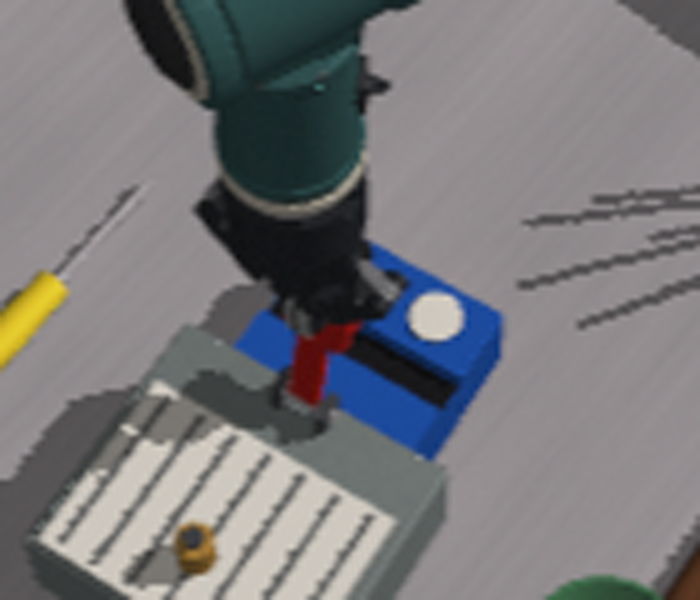

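The latch is tilting with the finger (~12°). Following its arc.

>>> {"name": "move_arm", "arguments": {"steps": [[6, 0, 0, 0, 0], [11, 0, 1, 0, 0], [16, 0, 3, 0, 0], [21, 0, 6, 0, 0], [26, 0, 9, 0, 0], [31, 0, 13, 0, 0], [35, 0, 17, 0, 0], [39, 0, 21, 0, 0], [43, 0, 26, 0, 0], [43, 0, 26, 0, 0]]}}

```text
time: 22.1
tool_pos: [0.5554, -0.1242, 0.1183]
tcp_rot: [-2.093, -2.341, 0.001]
wrist_force: [0.1, 0.2, 1.1]
width: 0.001
```

```bash
python3 -W ignore - <<'E'
from h import *
s=bot.read_state(); print(g(s['tool_pos']),s['tool_pos'],s['wrist_force'].round(1),s['width'])
c=grab('scene','scene13');latch(c); r=tank_pose(c); print(r[0])
cv2.imwrite('pics/crop16.png',cv2.resize(cv2.imread('pics/scene13.png')[200:320,240:380],None,fx=5,fy=5,interpolation=2))
E
```

```text
(np.float64(-39.5), np.float64(0.1)) [ 0.55541696 -0.12423994  0.11832083] [0.1 0.2 1.1] 0.0014424508435300623
(np.float64(-29.2), np.float64(-10.4)) 160
(np.float64(-49.6), np.float64(20.8)) 140
(np.float64(-34.4), np.float64(6.2)) 137
(np.float64(-34.6), np.float64(5.9)) 130
(np.float64(-32.8), np.float64(6.9)) 128
(np.float64(-35.2), np.float64(8.6)) 119
(np.float64(-31.1), np.float64(11.4)) 122
(np.float64(-31.1), np.float64(14.8)) 120
(np.float64(-16.2), np.float64(-0.2)) 116
(np.float64(-10.7), np.float64(-4.0)) 108
(np.float64(-1.7), np.float64(-5.1)) 109
(np.float64(-10.7), np.float64(9.9)) 103
(np.float64(0.2), np.float64(6.6)) 105
(np.float64(5.2), np.float64(2.4)) 96
(np.float64(8.9), np.float64(8.4)) 95
((556.1729736328125, -108.31620788574219), (130.5892791748047, 106.18150329589844), 6.157442092895508)
```

View pics/crop16.png

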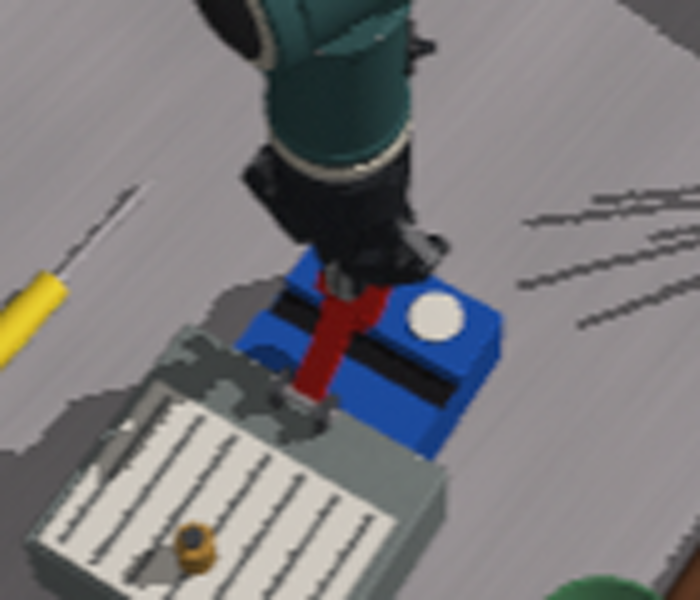

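About 55° folded, tank unmoved. Pressing on down.

>>> {"name": "move_arm", "arguments": {"steps": [[4, 0, 5, 0, 0], [6, 0, 10, 0, 0], [9, 0, 15, 0, 0], [12, 0, 20, 0, 0], [16, 0, 25, 0, 0], [19, 0, 29, 0, 0], [20, 0, 32, 0, 0], [20, 0, 33, 0, 0], [20, 0, 33, 0, 0]]}}

```text
time: 23.05
tool_pos: [0.5537, -0.1049, 0.0862]
tcp_rot: [-2.094, -2.341, 0.0]
wrist_force: [-1.0, 1.8, -0.4]
width: 0.002
```

```bash
python3 -W ignore - <<'E'
from h import *
s=bot.read_state(); print(g(s['tool_pos']),s['tool_pos'],s['wrist_force'].round(1),s['width'])
c=grab('scene','scene14');latch(c); r=tank_pose(c); print(r[0])
cv2.imwrite('pics/crop17.png',cv2.resize(cv2.imread('pics/scene14.png')[200:320,240:380],None,fx=5,fy=5,interpolation=2))
E
```

```text
(np.float64(-58.8), np.float64(0.5)) [ 0.55374153 -0.10494341  0.08622879] [-1.   1.8 -0.4] 0.0021890470345466637
(np.float64(-49.6), np.float64(-10.8)) 133
(np.float64(-63.2), np.float64(11.6)) 109
(np.float64(-49.0), np.float64(-4.4)) 103
(np.float64(-46.4), np.float64(1.0)) 106
(np.float64(-44.2), np.float64(2.4)) 104
(np.float64(-43.2), np.float64(6.6)) 104
(np.float64(-30.9), np.float64(-7.1)) 97
(np.float64(-30.0), np.float64(0.8)) 100
(np.float64(-29.3), np.float64(8.4)) 103
(np.float64(-17.2), np.float64(-5.3)) 95
(np.float64(-19.9), np.float64(11.0)) 102
(np.float64(-13.2), np.float64(0.6)) 89
(np.float64(-5.8), np.float64(1.9)) 89
(np.float64(3.0), np.float64(0.6)) 90
(np.float64(7.1), np.float64(10.7)) 95
((556.2666015625, -108.57640075683594), (131.1451416015625, 105.98161315917969), 6.49038553237915)
```

View pics/crop17.png

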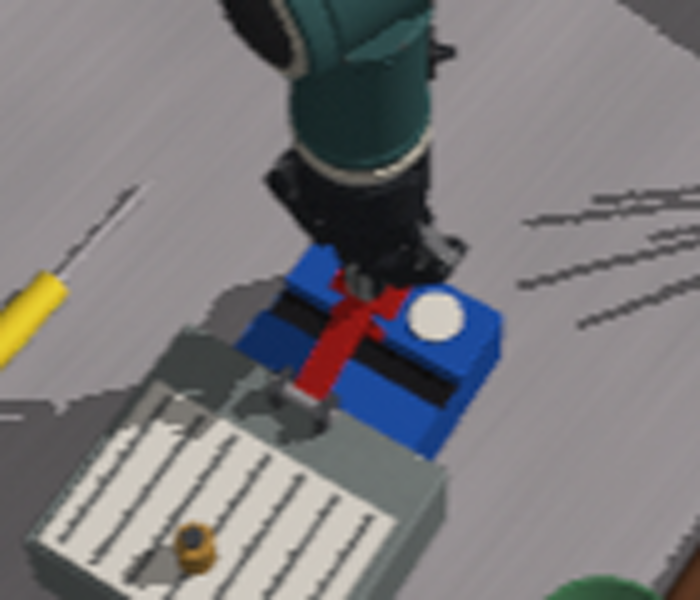

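```bash
python3 -W ignore - <<'E'
from h import *
s=bot.read_state()
c=load('scene14');P=cloud(c);u,v,d=proj(c,s['tool_pos']);print(u,v,d,'crop',(u-240)*5,(v-200)*5)
for dv in range(-14,9,2):
    print(int(v)+dv,[ (*[int(k) for k in g(P[int(v)+dv,int(u)+du])],int(P[int(v)+dv,int(u)+du,2]*1000)) for du in range(-6,12,3)])
c=grab('top','top14')
a=cv2.imread('pics/scene14.png')[235:285,280:335];cv2.imwrite('pics/crop18.png',cv2.resize(a,None,fx=11,fy=11,interpolation=0))
E
```

```text
313.244251742601 260.82135450907424 1.5131142535471964 crop 366.2212587130051 304.1067725453712
246 [(-39, -5, 202), (-24, 16, 246), (-25, 25, 252), (-33, 29, 245), (-45, 31, 228), (-48, 39, 232)]
248 [(-40, -6, 189), (-55, -6, 165), (-38, 16, 213), (-47, 20, 203), (-47, 30, 213), (-47, 40, 222)]
250 [(-45, -10, 164), (-48, -2, 168), (-42, 12, 191), (-54, 15, 176), (-62, 19, 167), (-64, 29, 174)]
252 [(-87, -42, 55), (-47, -2, 157), (-39, 14, 187), (-54, 14, 163), (-55, 24, 170), (-53, 35, 184)]
254 [(-55, -19, 115), (-46, -1, 148), (-47, 8, 156), (-51, 16, 156), (-46, 30, 179), (-44, 41, 193)]
256 [(-52, -17, 108), (-46, -1, 135), (-48, 7, 141), (-53, 15, 141), (-46, 29, 165), (-45, 41, 179)]
258 [(-48, -14, 106), (-46, -1, 122), (-47, 7, 129), (-61, 8, 108), (-63, 18, 116), (-94, 9, 56)]
260 [(-45, -12, 99), (-49, -4, 102), (-50, 5, 111), (-55, 13, 110), (-60, 20, 108), (-84, 15, 64)]
262 [(-38, -8, 102), (-43, -1, 101), (-45, 8, 109), (-51, 15, 105), (-74, 10, 62), (-77, 19, 67)]
264 [(-31, -3, 106), (-36, 3, 105), (-45, 8, 95), (-64, 6, 61), (-68, 14, 63), (-72, 23, 65)]
266 [(-31, -4, 92), (-32, 6, 101), (-39, 12, 97), (-52, 14, 75), (-64, 17, 58), (-67, 26, 63)]
268 [(-23, 1, 98), (-28, 8, 97), (-53, 2, 48), (-55, 12, 56), (-57, 21, 61), (-62, 29, 62)]
```

View pics/crop18.png

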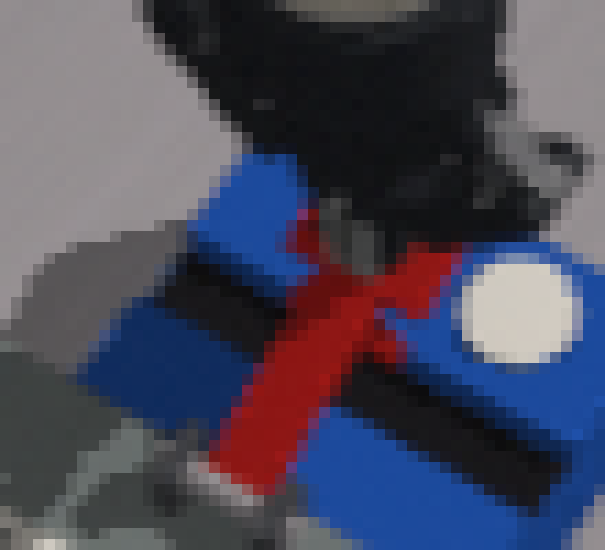

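View pics/top14.png

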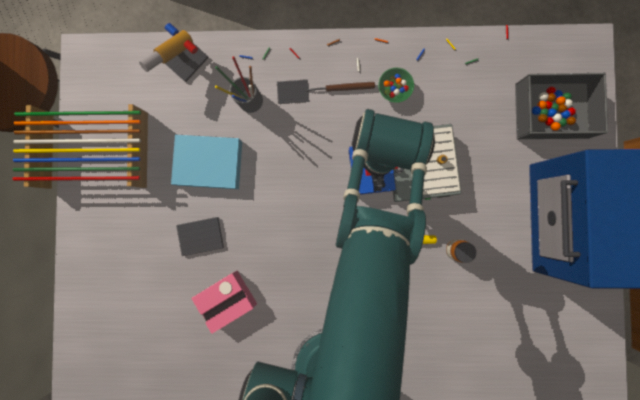

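>>> {"name": "move_arm", "arguments": {"steps": [[0, 0, 2, 0, 0], [0, 0, 3, 0, 0], [0, 0, 3, 0, 0]]}}

```text
time: 23.45
tool_pos: [0.5542, -0.1052, 0.0836]
tcp_rot: [2.094, 2.341, 0.0]
wrist_force: [0.7, 0.2, 0.2]
width: -0.001
```

```bash
python3 -W ignore - <<'E'
from h import *
s=bot.read_state(); print(g(s['tool_pos']),s['tool_pos'],s['wrist_force'].round(1),s['q'].round(3))
for n in ('scene',):
  c=grab(n,n+'15');latch(c)
a=cv2.imread('pics/scene15.png')[235:285,280:335];cv2.imwrite('pics/crop19.png',cv2.resize(a,None,fx=11,fy=11,interpolation=0))
E
```

```text
(np.float64(-58.6), np.float64(0.9)) [ 0.55417955 -0.10517503  0.08358816] [0.7 0.2 0.2] [-0.232  0.162  1.963  0.     1.017 -0.343]
(np.float64(-49.6), np.float64(-11.0)) 127
(np.float64(-60.7), np.float64(16.8)) 112
(np.float64(-43.9), np.float64(-4.6)) 104
(np.float64(-40.3), np.float64(-5.8)) 102
(np.float64(-36.5), np.float64(-3.3)) 105
(np.float64(-39.4), np.float64(5.4)) 102
(np.float64(-24.1), np.float64(-9.7)) 99
(np.float64(-25.0), np.float64(-6.9)) 94
(np.float64(-19.5), np.float64(-3.0)) 101
(np.float64(-23.2), np.float64(5.1)) 96
(np.float64(-11.9), np.float64(-1.9)) 95
(np.float64(-14.1), np.float64(11.1)) 98
(np.float64(-6.8), np.float64(4.9)) 91
(np.float64(4.2), np.float64(1.6)) 93
(np.float64(6.2), np.float64(9.9)) 92
```

View pics/crop19.png

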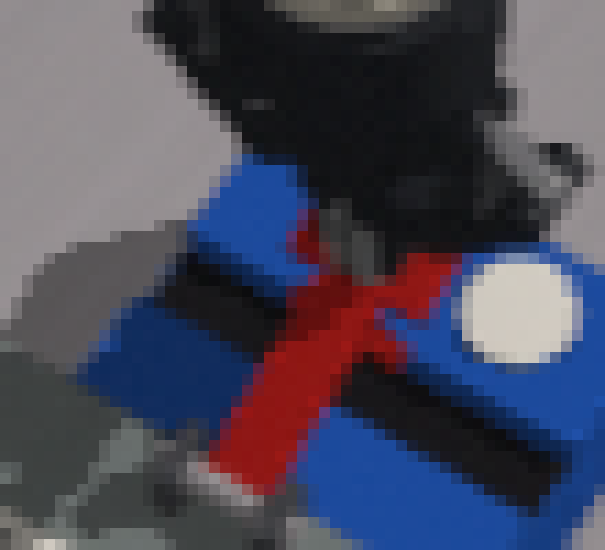

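The images fit if the real fingertip is ~20 mm higher than the reported TCP. That would also explain why the first stroke passed over the paddle. I'll press on down in small steps, watching the force.

>>> {"name": "move_arm", "arguments": {"steps": [[1, 0, 3, 0, 0], [2, 0, 6, 0, 0], [3, 0, 9, 0, 0], [3, 0, 9, 0, 0]]}}

```text
time: 23.9
tool_pos: [0.5533, -0.1019, 0.0739]
tcp_rot: [-2.094, -2.341, 0.001]
wrist_force: [-0.5, -0.5, 0.0]
width: 0.005
```

>>> {"name": "move_arm", "arguments": {"steps": [[0, 0, 2, 0, 0], [0, 0, 4, 0, 0], [0, 0, 4, 0, 0]]}}

```text
time: 24.2
tool_pos: [0.5535, -0.1021, 0.0702]
tcp_rot: [-2.094, -2.341, 0.0]
wrist_force: [0.4, -0.8, 0.3]
width: 0.002
```

```bash
python3 -W ignore - <<'E'
from h import *
s=bot.read_state(); print(g(s['tool_pos']),s['tool_pos'],s['wrist_force'].round(1),s['q'].round(3))
for n in ('scene',):
  c=grab(n,n+'16');latch(c)
a=cv2.imread('pics/scene16.png')[235:285,280:335];cv2.imwrite('pics/crop20.png',cv2.resize(a,None,fx=11,fy=11,interpolation=0))
E
```

```text
(np.float64(-61.7), np.float64(0.6)) [ 0.55353115 -0.10205107  0.070191  ] [ 0.4 -0.8  0.3] [-0.227  0.176  1.975  0.     0.992 -0.338]
(np.float64(-59.4), np.float64(-18.5)) 97
(np.float64(-65.1), np.float64(13.7)) 95
(np.float64(-44.7), np.float64(-5.4)) 95
(np.float64(-40.3), np.float64(-9.8)) 92
(np.float64(-39.0), np.float64(-12.9)) 84
(np.float64(-36.0), np.float64(-3.4)) 92
(np.float64(-37.9), np.float64(6.1)) 92
(np.float64(-39.3), np.float64(8.6)) 86
(np.float64(-41.2), np.float64(10.8)) 78
(np.float64(-41.8), np.float64(13.9)) 74
(np.float64(-48.6), np.float64(12.7)) 54
(np.float64(-13.7), np.float64(0.3)) 87
(np.float64(-1.2), np.float64(-9.5)) 85
(np.float64(-3.3), np.float64(7.3)) 93
(np.float64(4.3), np.float64(1.3)) 86
```

View pics/crop20.png

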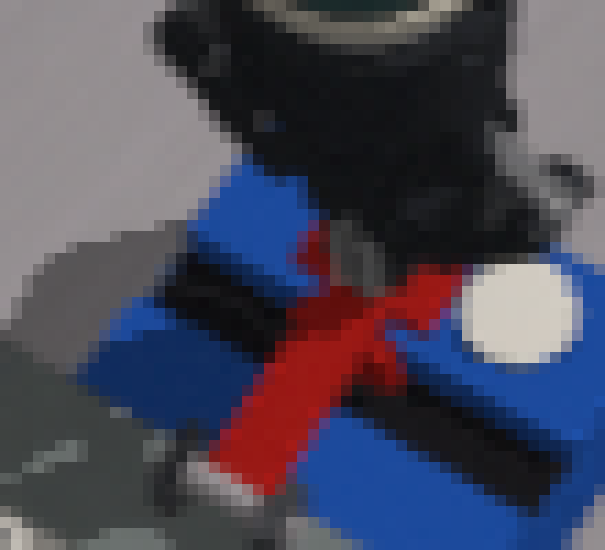

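>>> {"name": "move_arm", "arguments": {"steps": [[1, 0, 2, 0, 0], [2, 0, 4, 0, 0], [3, 0, 6, 0, 0], [3, 0, 6, 0, 0]]}}

```text
time: 24.65
tool_pos: [0.5532, -0.099, 0.0642]
tcp_rot: [-2.094, -2.341, 0.0]
wrist_force: [-0.6, 0.8, 0.4]
width: 0.003
```

>>> {"name": "move_arm", "arguments": {"steps": [[0, 0, 1, 0, 0], [0, 0, 2, 0, 0], [0, 0, 2, 0, 0]]}}

```text
time: 24.95
tool_pos: [0.5533, -0.099, 0.0624]
tcp_rot: [-2.094, -2.341, -0.0]
wrist_force: [-0.5, -0.7, 0.4]
width: 0.001
```

```bash
python3 -W ignore - <<'E'
from h import *
s=bot.read_state(); print(g(s['tool_pos']),s['tool_pos'],s['wrist_force'].round(1),s['q'].round(3))
for n in ('scene',):
  c=grab(n,n+'17');latch(c)
a=cv2.imread('pics/scene17.png')[235:285,280:335];cv2.imwrite('pics/crop21.png',cv2.resize(a,None,fx=11,fy=11,interpolation=0))
E
```

```text
(np.float64(-64.8), np.float64(0.6)) [ 0.55325462 -0.09901804  0.06238359] [-0.5 -0.7  0.4] [-0.222  0.184  1.982  0.     0.976 -0.333]
(np.float64(-54.4), np.float64(-11.1)) 113
(np.float64(-70.3), np.float64(13.9)) 86
(np.float64(-51.6), np.float64(-2.9)) 87
(np.float64(-50.4), np.float64(1.4)) 86
(np.float64(-44.1), np.float64(2.0)) 91
(np.float64(-40.4), np.float64(4.5)) 93
(np.float64(-46.7), np.float64(10.9)) 83
(np.float64(-27.7), np.float64(-1.8)) 88
(np.float64(-28.1), np.float64(5.2)) 88
(np.float64(-26.6), np.float64(9.7)) 89
(np.float64(-29.2), np.float64(7.7)) 75
(np.float64(-4.7), np.float64(-4.4)) 91
(np.float64(1.7), np.float64(-7.6)) 85
(np.float64(-1.7), np.float64(8.2)) 90
```

View pics/crop21.png

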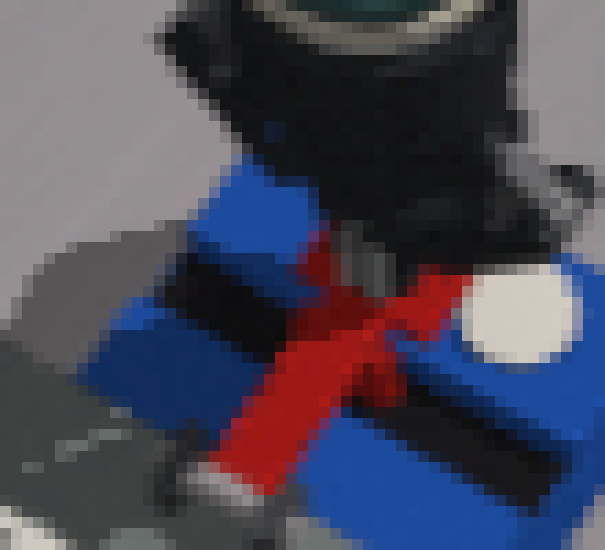

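>>> {"name": "move_arm", "arguments": {"steps": [[0, 0, 1, 0, 0], [0, 0, 2, 0, 0], [0, 0, 2, 0, 0]]}}

```text
time: 25.3
tool_pos: [0.5534, -0.0992, 0.0604]
tcp_rot: [-2.094, -2.342, 0.0]
wrist_force: [-0.1, 0.2, -0.3]
width: 0.003
```

>>> {"name": "move_arm", "arguments": {"steps": [[0, 0, 1, 0, 0], [0, 0, 2, 0, 0], [0, 0, 2, 0, 0]]}}

```text
time: 25.6
tool_pos: [0.5535, -0.0992, 0.0597]
tcp_rot: [2.094, 2.342, 0.0]
wrist_force: [-3.5, 0.9, 7.8]
width: -0.001
```

>>> {"name": "move_arm", "arguments": {"steps": [[0, 0, 1, 0, 0], [0, 0, 2, 0, 0], [0, 0, 2, 0, 0]]}}

```text
time: 25.9
tool_pos: [0.5537, -0.0992, 0.0594]
tcp_rot: [2.094, 2.342, 0.0]
wrist_force: [-6.5, 1.6, 17.5]
width: -0.0
```

The force rose to 17.5 N with the tool stationary, so that's a hard stop. Retreating up and away to check.

>>> {"name": "move_arm", "arguments": {"steps": [[0, 0, -5, 0, 0], [0, 0, -30, 0, 0], [0, 0, -70, 0, 0], [0, 0, -120, 0, 0], [40, 0, -160, 0, 0], [80, 0, -180, 0, 0], [130, 0, -200, 0, 0], [180, 0, -200, 0, 0], [220, 0, -200, 0, 0], [220, 0, -200, 0, 0], [220, 0, -200, 0, 0]]}}

```text
time: 27.0
tool_pos: [0.5287, 0.1203, 0.2563]
tcp_rot: [2.091, 2.344, -0.001]
wrist_force: [-0.1, -0.6, 0.4]
width: -0.001
```

```bash
python3 -W ignore - <<'E'
from h import *
s=bot.read_state(); print(s['tool_pos'],s['wrist_force'].round(1),s['joint_vel'].round(3))
for n in ('top','scene'):
  c=grab(n,n+'18');print(n);latch(c);r=tank_pose(c); print(r[0],g(np.array(r[0][0])/1000))
a=cv2.resize(cv2.imread('pics/top18.png')[100:220,330:480],None,fx=2.6,fy=2.6);b=cv2.resize(cv2.imread('pics/scene18.png')[215:335,240:390],None,fx=2.6,fy=2.6)
cv2.imwrite('pics/crop22.png',np.hstack([a,b]))
E
```

```text
[0.52865238 0.12025201 0.25626383] [-0.1 -0.6  0.4] [-0.042  0.002  0.004 -0.005  0.001 -0.002]
top
(np.float64(-62.5), np.float64(19.2)) 89
(np.float64(-54.6), np.float64(13.8)) 82
(np.float64(-26.8), np.float64(7.4)) 87
(np.float64(-52.6), np.float64(8.3)) 82
(np.float64(-79.4), np.float64(8.1)) 87
(np.float64(-16.8), np.float64(1.2)) 85
(np.float64(-43.3), np.float64(1.3)) 86
(np.float64(-69.5), np.float64(1.8)) 86
(np.float64(-7.0), np.float64(-5.3)) 85
(np.float64(-33.7), np.float64(-5.2)) 88
(np.float64(-60.0), np.float64(-4.9)) 88
(np.float64(-70.4), np.float64(-6.0)) 86
(np.float64(-58.0), np.float64(-10.4)) 88
(np.float64(-68.8), np.float64(-14.2)) 86
(np.float64(-64.3), np.float64(-20.1)) 87
((554.6962890625, -108.97843170166016), (128.86099243164062, 110.40045928955078), 6.254441738128662) (np.float64(-54.7), np.float64(1.0))
scene
(np.float64(-80.0), np.float64(-21.5)) 81
(np.float64(-71.1), np.float64(-4.6)) 92
(np.float64(-61.0), np.float64(-12.6)) 88
(np.float64(-64.3), np.float64(-4.0)) 85
(np.float64(-70.7), np.float64(6.3)) 78
(np.float64(-48.1), np.float64(-7.9)) 87
(np.float64(-53.1), np.float64(3.2)) 84
(np.float64(-55.0), np.float64(16.5)) 88
(np.float64(-39.4), np.float64(5.0)) 89
(np.float64(-30.4), np.float64(3.7)) 89
(np.float64(-54.2), np.float64(12.7)) 51
(np.float64(-21.5), np.float64(5.8)) 86
(np.float64(-4.6), np.float64(-4.3)) 91
(np.float64(-5.0), np.float64(2.3)) 84
(np.float64(6.1), np.float64(6.2)) 88
((556.062744140625, -108.32809448242188), (130.36758422851562, 106.18150329589844), 6.157442092895508) (np.float64(-55.2), np.float64(2.4))
```

View pics/crop22.png

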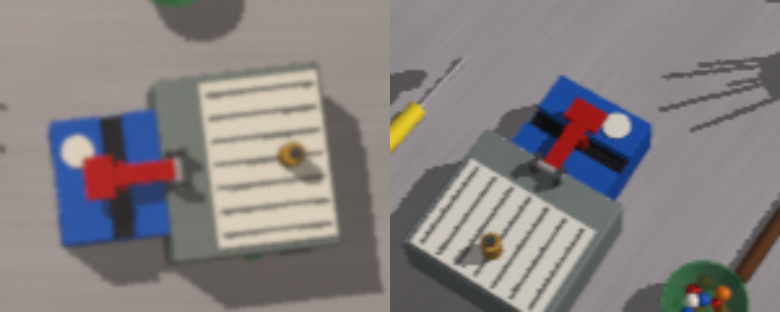

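View pics/top18.png

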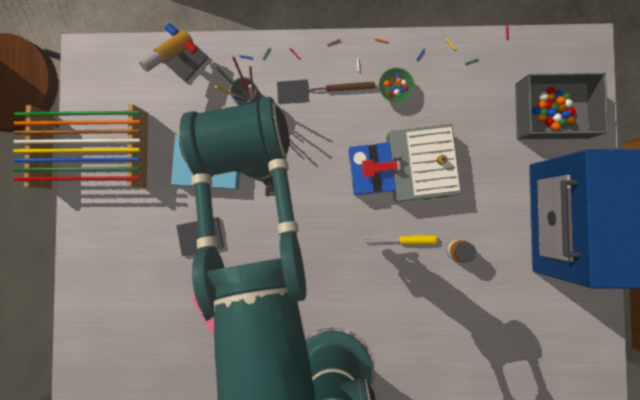

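The latch's top face is level at 85–88 mm along its whole length (expected 86), the tooth is in the groove, and the tank is at (-55, 1) mm. The bystanders are where they were and the robot is clear. Handing in.

```bash
python3 - <<'E'
from workcell import bot
print(bot.finish_job())
E
```

```text
the job is handed in; nothing more can be done
None
```

The tank is home on the pegs with the latch folded down, and I handed the job in at about 27 s of the 67 s allowed. The hand-in gives no verdict.

**What I did:** I pushed the tank about 90 mm sideways into line with the pegs. Then I pushed it about 122 mm onto them, until the tool stopped with the force at 19 N. With the shut fingers I folded the latch down to a hard stop at 17.5 N, then backed away.

**Last checks:**

| Check | Measured | Should be |
|---|---|---|
| Tank along the push (grinder x), top / scene camera | −54.7 / −55.2 mm | −55 mm |
| Tank sideways (grinder y), top / scene camera | +1.0 / +2.4 mm | 0, with 5 mm allowed in total |
| Tank angle | about 6.2°, within 0.2° of the grinder's 6.1° | under 0.05 rad (2.9°) |
| Latch top surface, top camera | mostly 85–88 mm along its length, so level | 86 mm |

- **Bystanders:** they look undisturbed in the last top view, except the block and the steel slab, which the arm partly hid. I did not measure any of them.
- **Robot:** it was clear of everything, with the wrist force near zero.

**What disagreed:**
- **First latch stroke:** it passed over the latch without moving it.
- **Reported tool tip:** the shut fingertips sat about 20–25 mm higher than the reported tip position. I finished the fold by force and pictures instead.
- **Sideways reading:** the two cameras differ by about 1.4 mm, which is within their calibration.

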